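# Set an inductive sensor's gap with a gauge blade

### The job

The sensor on the angled stand has to be reset to a 6 mm gap: take the blue-handled gauge from the wooden rack and lower its blade into the gap between the steel bar and the sensor's orange face until the handle's shoulder rests on top of the bar, about midway along it. If the gap is too tight for the blade, first slide the sensor back up the slope by its yellow tab; with the gauge in and let go, slide the sensor down until its face gently closes on the blade. Leave the gauge standing there so that I can tighten the clamp screws; press nothing hard, and leave the other gauges, the bottle, the jar and the cutters alone.

Things in the scene. Friction and masses are not known exactly. Their poses are not given: they have to be found in the camera images.
- sensor_stand: Angled aluminium sensor stand on a dark foot plate 170 x 140 x 10 mm, fixed to the bench. Origin: centre of the foot plate's underside; z up; +x points to the high end of the bed, -x (low end) roughly towards the robot. The bed, 160 mm long and 126 mm wide, rises towards +x at 30 degrees; its high end is 107 mm above the bench.
- target_bar: Fixed steel bar square on the bed's low end, 14 mm thick, 64 wide, 55 high. Slope frame: x up the slope (across the gap), y across the bed, z square to the bed, tilted 30 degrees from vertical towards the low end. Origin: middle of the top edge of its face at the gap: bar top z = 0, bar x = -14..0, bed z = -55 mm. Two screw heads 9 mm wide, 4 high on its top at y = +-24 mm.
- sensor_head (a joint): Slide of the black sensor head on the slope = the gap in m between bar and orange face: 0 touching the bar, 0.028 fully up the slope. In the bar's frame the orange face is at x = value, y = +-18, z = -42..-6 mm; the black housing goes back 45 mm, top at z = -4 mm. About 3.5 N moves it down the slope, 6.5 N up; it stays where it is left.
- head_tab (a point): Middle of the top edge of the sensor head's yellow tab (axes of the bar's frame): an upright plate square to the bed, 8 mm thick along the slope, 24 wide, top at z = +17 mm in the bar's frame, 80 mm up the slope from the orange face. Free behind and 15 mm free in front; the carriage lies 48 mm below its top. It can be pushed from behind or pinched, and moves with the head.
- gauge_blue: 6 mm gap gauge: steel blade 6 mm thick, 22 wide, 50 long; blue handle 18 mm thick, 24 wide, 54 long; about 90 g, heavier at the blade. Origin: centre of the shoulder, where the blade leaves the handle; handle to z = +54 mm, blade to z = -50 mm; x along the thickness, y along the width. The same either way round. In the rack it hangs upright by its shoulder.
- gauge_blue_tip (a point): Centre of the free end of the blue gauge's blade, 50 mm below the shoulder.
- gauge_red: Another gauge, red handle (18 x 24 x 54 mm), 4 mm blade, axes as for the blue one; to be left in the rack.
- gauge_green: Another gauge, green handle (18 x 24 x 54 mm), 8 mm blade, axes as for the blue one; to be left in the rack.
- gauge_rack: Fixed wooden gauge rack 56 (x) x 150 (y) x 62 (z) mm with three slots 11 x 26 mm, 56 mm deep, in a row along its y at -44, 0 and +44 mm. Origin: centre of its underside. The gauges hang with their width along the row, 20 mm free between handles along y; their broad faces, along x, stand clear. Which gauge is in which slot varies.
- dispenser: White dispenser bottle, 59 x 58 x 113 mm, a bystander on the bench. Origin: centre of its underside, z up.
- jar: Flux jar with a red lid, 48 x 48 x 35 mm, a bystander in front of the stand. Origin: centre of its underside.
- cutters: Side cutters with red handles, 43 x 109 x 12 mm, a bystander lying on the bench. Origin: centre of its underside.

How it is judged:
On the way:
1. the blue gauge is home in the gap: shoulder on the bar (z of gauge_blue_tip in the frame of target_bar between -0.0525 and -0.0475 m and y of gauge_blue_tip in the frame of target_bar between -0.01 and 0.01 m and x of gauge_blue_tip in the frame of target_bar between 0.001 and 0.022 m and angle between the z axis of gauge_blue and the z axis of target_bar, either way round below 0.16 rad and angle between the x axis of gauge_blue and the x axis of target_bar, either way round below 0.16 rad), for 0.2 s.
At the end, for the whole second after the job is handed in: The blue gauge's blade stands in the gap, its shoulder on the bar's top to within 2.5 mm, within 10 mm of the middle of the bar and square to the bed within 3.4 degrees; the gap is at most 7.2 mm, so that the sensor's face stands within about 1 mm of the blade; all released and at rest (all of step 1 and value of joint sensor_head between 0.005 and 0.0072 m and angle between the z axis of gauge_blue and the z axis of target_bar, either way round below 0.06 rad and linear speed of gauge_blue below 0.01 m/s and velocity of joint sensor_head below 0.005 m/s); the robot touches nothing.
It fails at once if the gauge is pressed or struck hard: over 30 N against the bar, or over 50 N against bar, sensor and bed together (contact force between gauge_blue and target_bar above 30 N or contact force between gauge_blue and sensor_stand above 50 N).
It fails at once if the red or the green gauge is lifted or moved (distance of any of gauge_red, gauge_green from where it was at the start of the episode above 0.012 m).
It fails at once if the dispenser bottle is pushed away or knocked over (distance of dispenser from where it was at the start of the episode above 0.02 m or angle between dispenser's own z axis and vertical above 0.4 rad).
It fails at once if the jar is pushed away or knocked over (distance of jar from where it was at the start of the episode above 0.02 m or angle between jar's own z axis and vertical above 0.4 rad).
It fails at once if the pair of cutters is pushed away or knocked over (distance of cutters from where it was at the start of the episode above 0.02 m or angle between cutters's own z axis and vertical above 0.4 rad).
It also fails if it takes over 64 s, if anything falls off the work surface, if the arm or the gripper's body presses on something with over 40 N, if the wrist force passes 120 N, or if a joint passes its speed limit or range.

### The arm

A 6-joint arm with a two-finger parallel gripper is mounted at the origin on a cart in front of the work surface, level with it; the furniture and walls round the work are solid. World frame = base frame: x ahead of the robot, y to its left, z up, the work surface at z = 0. Lengths are in m, angles in rad, forces in N, time in s.
With the tool pointing down it reaches from about 0.35 to 0.775 m from the base axis. Payload 5.5 kg.
Tool frame: the origin (TCP) lies between the finger pads; the fingertips stand 19 mm ahead of it and the grasp point (between the pads) is the TCP (env.tcp_to_tips is the distance from the TCP to the fingertips, in m); z points along the fingers, y is the direction in which the jaws open and shut (so a half turn about z gives the same grasp; the last joint's range is limited). The gripper opens to 85 mm and grips with 20 to 120 N. Pads are 22 mm wide; open, the fingers measure 114 mm over their backs; the gripper's body (76 mm by 85 mm) begins 54 mm behind the grasp point. The pads swing forward as they close: fully open they stand 13 mm farther back than shut.
Start: joints at [1.166, 0.313, 0.046, 1.304, 0, 1.431], TCP at [0.151, 0.555, 0.25] pointing down, gripper open.
Joint ranges: [-2.76, 2.76], [-0.86, 1.69], [-1.03, 1.26], [-2.2, 2.34], [-1.47, 1.5], [-3.14, 3.14]. Speed limits (rad/s): [2.57, 2.57, 3.14, 3.14, 3.14, 3.14].

### API

Orientations are given as a unit quaternion [w, x, y, z].
In Python, from workcell import env, eyes, job gives the robot as it stands. The module is installed in compiled form; this text tells all that it offers.
- The arm moves only by the tool move_arm, never from a script. Its argument "commands" is a list of rows, each a list of 3 entries, a list of its own where there are three numbers: the shift along the world's x, y, z as a fraction of full scale, then the turn, a rotation vector about the world's x, y, z as a fraction of full scale, then the gripper command: -1 is shut, 1 is fully open, values between are in proportion. In form: [[[x, y, z], [wx, wy, wz], gripper], ...]. A call has 1 to 5 rows; each row shifts and turns the commanded pose from where the row before left it; what a row does not reach is not made up. Full scale, the value 1, is 0.04 m for a shift and 8 degrees for a turn. A row lasts 1/10 s, in which the tool goes at most 50 mm and 8.59 degrees, less where a joint would pass 70% of its speed; a pose out of reach is approached as far as the arm can. A call with a number of a shift or a turn outside -1 to 1 is refused whole. A call with a gripper value outside its range is refused whole. The fingers move at their own pace and stop on an object; "newtons" is the grip in N (left out, the last holds). Time passes only in rows, so rows that do not move let the fingers close. It gives the time, the measured TCP pose, the force and the opening at its end, in the units of the state.
- env.get_state(): the state, without advancing time (a new reading comes with each control period).
- eyes.read_camera(name): name is "side" or "top"; returns a dict with "frame" (400x640x3 uint8, red, green, blue), "mtx" (3x3 intrinsics, pixels), "k1" (the pictures are not rectified: a ray, as slopes to the right and down, at radius r is drawn at 1 + k1 r^2 times it, then the intrinsics apply), "camera_from_world" (4x4, takes a point from world to camera coordinates). Camera axes: x right, y down, z forward; pixel columns grow to the right and rows downward; lengths in m; the calibration is good to about 2 mm. A picture is of the moment at which its call begins. There is no depth.
- job.hand_in(): hands the job in, once; it reports no verdict.
The state is a dict: "clock": time; "joint_pos": joint angles; "qvel": joint speeds; "tau": joint torques, N m; "tcp_pos": TCP position; "orientation": TCP orientation; "wrist_force": force on the tool from outside, world axes, zero at the start; "ft_torque": the same for the moment, N m; "finger_gap": finger opening in m.
Only numpy, scipy, OpenCV 4.12 (cv2) and the standard library are available. Lean on these libraries where they do the work, as an engineer would, in place of code of your own. Each camera call takes 0.05 s, during which the arm holds its last target.

## Working session

There is one attempt and no reset: what is moved stays moved. The work goes in short steps, Python scripts to look and compute and a tool call to move; the robot and the scene stay as the last step left them, time stands still between calls to the robot, and variables do not carry over. Pictures are saved under pics/ and viewed, and the job is handed in when it is done.

Besides the shell and the picture viewer there is one more tool, called after ">>>" as name([rows], argument=value, ...), one row to a line, values as JSON. move_arm: Moves the arm, as the interface text tells. Its arguments: {"type":"object","properties":{"commands":{"type":"array","items":{"type":"array"}},"newtons":{"type":"number"}},"required":["commands"]}

```bash
mkdir -p pics; cat > h.py <<'E'
import numpy as np, cv2, pickle
from workcell import env, eyes, job
def snap(tag):
    out={}
    for n in ("side","top"):
        d=eyes.read_camera(n); out[n]=d
        cv2.imwrite(f"pics/{tag}_{n}.png",d["frame"][:,:,::-1])
    pickle.dump(out,open(f"pics/{tag}.pkl","wb")); return out
def proj(d,P):
    P=np.atleast_2d(P).astype(float); T=d["camera_from_world"]; c=P@T[:3,:3].T+T[:3,3]
    s=c[:,:2]/c[:,2:]; r2=(s**2).sum(1,keepdims=True); s=s*(1+d["k1"]*r2)
    K=d["mtx"]; return np.c_[s[:,0]*K[0,0]+s[:,1]*K[0,1]+K[0,2], s[:,1]*K[1,1]+K[1,2]]
def ray(d,uv):
    p=cv2.undistortPoints(np.array([[uv]],float),d["mtx"],np.array([d["k1"],0,0,0,0.]))[0,0]
    T=d["camera_from_world"];R=T[:3,:3]; o=-R.T@T[:3,3]; v=R.T@np.r_[p,1]; return o,v/np.linalg.norm(v)
def onz(d,uv,z):
    o,v=ray(d,uv); return o+v*(z-o[2])/v[2]
def tri(d1,a,d2,b):
    o1,v1=ray(d1,a);o2,v2=ray(d2,b)
    A=np.c_[v1,-v2]; t=np.linalg.lstsq(A,o2-o1,rcond=None)[0]
    p,q=o1+t[0]*v1,o2+t[1]*v2; return (p+q)/2,np.linalg.norm(p-q)
def load(tag): return pickle.load(open(f"pics/{tag}.pkl","rb"))
E
python3 - <<'E'
from h import *
o=snap("a")
for n in o:
    d=o[n];print(n,d["mtx"].tolist(),d["k1"]);T=d["camera_from_world"];print((-T[:3,:3].T@T[:3,3]).round(3),T[:3,:3].round(3).tolist())
s=env.get_state();print(s, env.tcp_to_tips)
E
```

```text
side [[519.3610220091442, 0.0, 321.75904879343705], [0.0, 519.3610220091442, 203.90735509928447], [0.0, 0.0, 1.0]] 0.006701759147201915
[0.003 0.972 0.69 ] [[-0.807, -0.591, 0.019], [-0.315, 0.401, -0.86], [0.5, -0.7, -0.51]]
top [[457.37680418628764, 0.0, 315.71954444343606], [0.0, 457.37680418628764, 204.73110825439318], [0.0, 0.0, 1.0]] -0.07596374131684525
[0.367 0.205 1.04 ] [[-0.022, -1.0, -0.005], [-0.983, 0.023, -0.182], [0.182, 0.001, -0.983]]
{'clock': 0.1, 'joint_pos': array([1.16640139e+00, 3.13957526e-01, 4.51128155e-02, 1.30359873e+00,
       1.39443824e-05, 1.43119636e+00]), 'qvel': array([ 0.00159292, -0.00044011,  0.00219895,  0.00104381, -0.00161443,
       -0.00035093]), 'tau': array([ 3.40754967e-03, -4.81724524e+01,  2.99244726e+01,  1.27212267e-02,
       -1.34988368e-04,  2.00533968e-06]), 'tcp_pos': array([0.15032536, 0.55457405, 0.24948795]), 'orientation': array([-2.27969364e-04,  1.32010983e-01,  9.91247911e-01, -7.91406716e-04]), 'wrist_force': array([-0.23180274,  0.83732111, -0.79280907]), 'ft_torque': array([ 0.02810895,  0.00419066, -0.00322631]), 'finger_gap': 0.0855005760621675} 0.019
```

View pics/a_side.png

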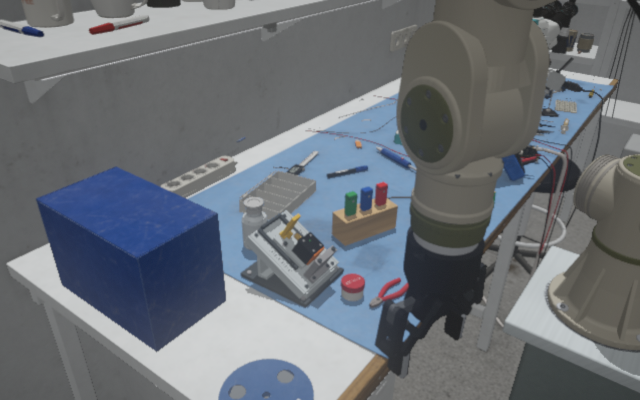

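View pics/a_top.png

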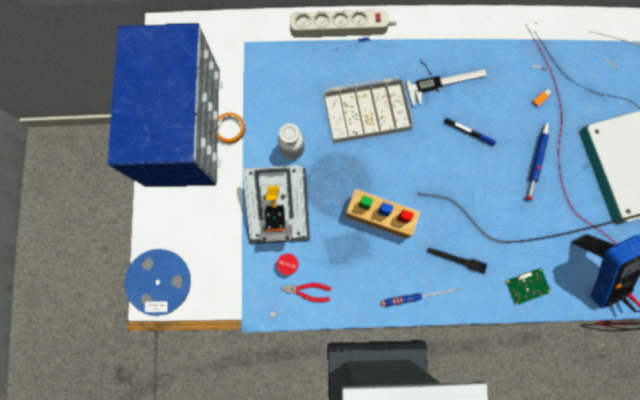

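```bash
python3 - <<'E'
from h import *
o=load("a")
for n,(x0,y0,x1,y1,s) in {"side":(230,160,430,310,4),"top":(235,110,435,310,3)}.items():
    im=o[n]["frame"][y0:y1,x0:x1,::-1]
    im=cv2.resize(im,None,fx=s,fy=s,interpolation=cv2.INTER_CUBIC); 
    for k in range(0,x1-x0,20): cv2.putText(im,str(x0+k),(k*s,10),0,.35,(0,255,255),1)
    for k in range(0,y1-y0,20): cv2.putText(im,str(y0+k),(0,k*s+4),0,.35,(0,255,255),1)
    cv2.imwrite(f"pics/a_{n}_z.png",im)
E
```

```text
(no output)
```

View pics/a_side_z.png

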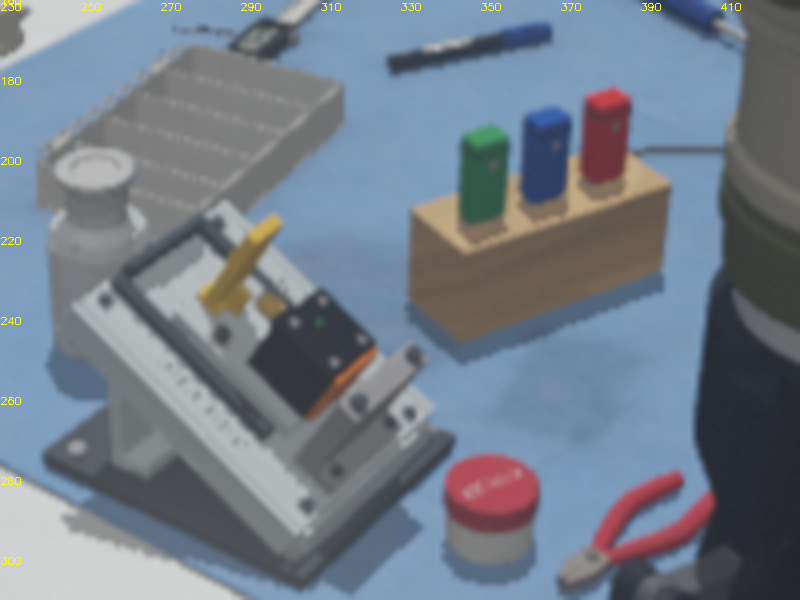

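View pics/a_top_z.png

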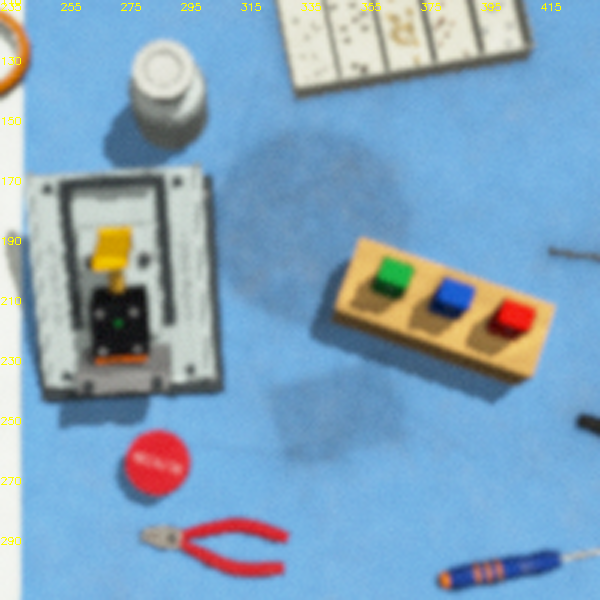

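```bash
cat >> h.py <<'E'
def crop(d,name,x0,y0,x1,y1,s,pts=None,step=10):
    im=d["frame"][y0:y1,x0:x1,::-1]
    im=cv2.resize(im,None,fx=s,fy=s,interpolation=cv2.INTER_CUBIC)
    for k in range(0,x1-x0,step): cv2.putText(im,str(x0+k),(k*s,10),0,.35,(0,255,255),1); cv2.line(im,(k*s,12),(k*s,18),(0,255,255),1)
    for k in range(0,y1-y0,step): cv2.putText(im,str(y0+k),(0,k*s+4),0,.35,(0,255,255),1)
    for seg,col in (pts or []):
        q=((np.asarray(seg)-[x0,y0]+0.5)*s).astype(int)
        cv2.polylines(im,[q.reshape(-1,1,2)],False,col,1,cv2.LINE_AA)
    cv2.imwrite(f"pics/{name}.png",im)
E
python3 - <<'E'
from h import *
o=load("a")
crop(o["side"],"a_s8",235,205,345,310,7)
crop(o["top"],"a_t8",240,160,315,250,6)
E
```

```text
(no output)
```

View pics/a_s8.png

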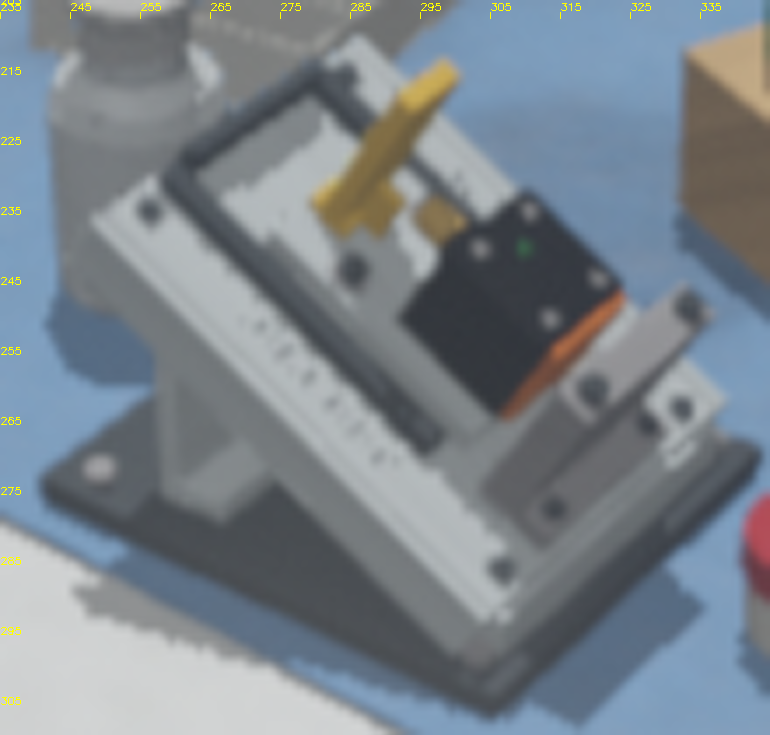

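View pics/a_t8.png

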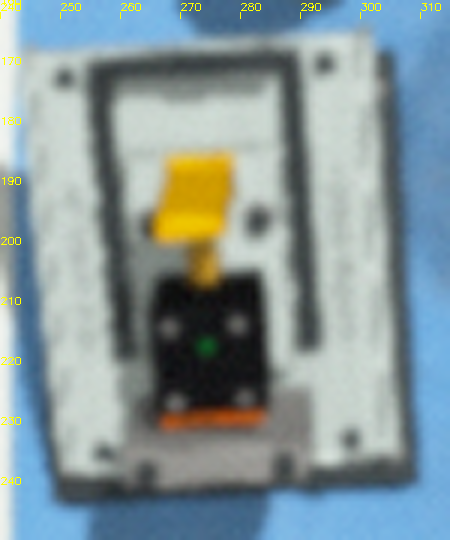

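```bash
cat > fit.py <<'E'
from h import *
from scipy.optimize import least_squares
o=load("a"); S,T=o["side"],o["top"]
def sz(p): return (235+(p[0]+.5)/7-.5,205+(p[1]+.5)/7-.5)
def tz(p): return (240+(p[0]+.5)/6-.5,160+(p[1]+.5)/6-.5)
c,s=np.cos(np.pi/6),np.sin(np.pi/6)
def Rbar(yaw):
    Rz=np.array([[np.cos(yaw),-np.sin(yaw),0],[np.sin(yaw),np.cos(yaw),0],[0,0,1]])
    return Rz@np.array([[c,0,-s],[0,1,0],[s,0,c]])
# (cam, px, func(g,xl)->bar coords)
obs=[(S,sz((593,386)),lambda g,x:(-7,24,3)),(S,sz((690,305)),lambda g,x:(-7,-24,3)),
(T,tz((147,473)),lambda g,x:(-7,24,3)),(T,tz((285,463)),lambda g,x:(-7,-24,3)),
(S,sz((400,95)),lambda g,x:(g+84,12,17)),(S,sz((445,58)),lambda g,x:(g+84,-12,17)),(S,sz((462,73)),lambda g,x:(g+76,-12,17)),(S,sz((415,112)),lambda g,x:(g+76,12,17)),
(T,tz((190,227)),lambda g,x:(g+80,0,17)),
(S,sz((624,293)),lambda g,x:(g+1,-18,-6)),(S,sz((555,357)),lambda g,x:(g+1,18,-6)),
(T,tz((160,423)),lambda g,x:(g+1,18,-6)),(T,tz((267,412)),lambda g,x:(g+1,-18,-6)),
(S,sz((92,220)),lambda g,x:(x+160,63,-55)),(S,sz((495,618)),lambda g,x:(x,63,-55)),(S,sz((355,36)),lambda g,x:(x+160,-63,-55)),(S,sz((727,397)),lambda g,x:(x,-63,-55)),
(T,tz((25,50)),lambda g,x:(x+160,63,-55)),(T,tz((370,32)),lambda g,x:(x+160,-63,-55)),
]
def world(p,f):
    return p[:3]+Rbar(p[3])@(np.array(f(p[4]*1000,p[5]*1000))/1000)
def res(p): return np.concatenate([proj(d,world(p,f))[0]-uv for d,uv,f in obs])
r=least_squares(res,[0.4,0.3,0.07,0,0.01,-0.02],loss="soft_l1")
if __name__=="__main__":
    print(r.x.round(4)); print(res(r.x).reshape(-1,2).round(1).tolist())
    p=r.x
    O=p[:3];print("bar origin",O,"lowend z",world(p,lambda g,x:(x,0,-55)),"high",world(p,lambda g,x:(x+160,0,-55)))
    print("cov",np.sqrt(np.diag(np.linalg.inv(r.jac.T@r.jac))).round(5))
    G=lambda L:[tuple(0 for _ in ())] 
    segs=[]
    def box(x0,x1,y0,y1,z0,z1,col,d):
        P=lambda x,y,z: O+Rbar(p[3])@(np.array([x,y,z])/1000)
        for z in (z0,z1):
            segs.append((proj(d,[P(x0,y0,z),P(x1,y0,z),P(x1,y1,z),P(x0,y1,z),P(x0,y0,z)]),col))
        for x in (x0,x1):
            for y in (y0,y1): segs.append((proj(d,[P(x,y,z0),P(x,y,z1)]),col))
    g=p[4]*1000;xl=p[5]*1000
    for d,n in((S,"s"),(T,"t")):
        segs.clear()
        box(-14,0,-32,32,-55,0,(0,255,0),d); box(g,g+45,-18,18,-42,-4,(255,0,255),d); box(g+76,g+84,-12,12,-31,17,(0,0,255),d); box(xl,xl+160,-63,63,-55,-55,(255,255,0),d)
        if n=="s": crop(d,"fit_s",235,205,345,310,7,segs)
        else: crop(d,"fit_t",240,160,315,250,6,segs)
E
python3 fit.py
```

```text
[ 0.4829  0.2914  0.0858  0.039   0.0068 -0.0293]
[[0.2, 0.0], [-0.2, -0.2], [0.4, -0.1], [0.2, 0.2], [-1.0, -0.3], [-0.2, -0.2], [0.2, 0.4], [-0.3, 0.1], [0.3, 0.1], [0.4, 0.2], [0.0, -0.3], [0.8, -0.1], [-0.0, 0.7], [-0.5, -0.1], [-1.7, 0.4], [0.4, -0.4], [-0.2, 0.1], [-1.4, 1.0], [0.4, 0.3]]
bar origin [0.48293584 0.29137972 0.08581861] lowend z [0.48503205 0.29146143 0.02352124] high [0.62349096 0.29685866 0.10352124]
cov [0.00103 0.00089 0.00115 0.00981 0.00131 0.00151]
```

View pics/fit_s.png

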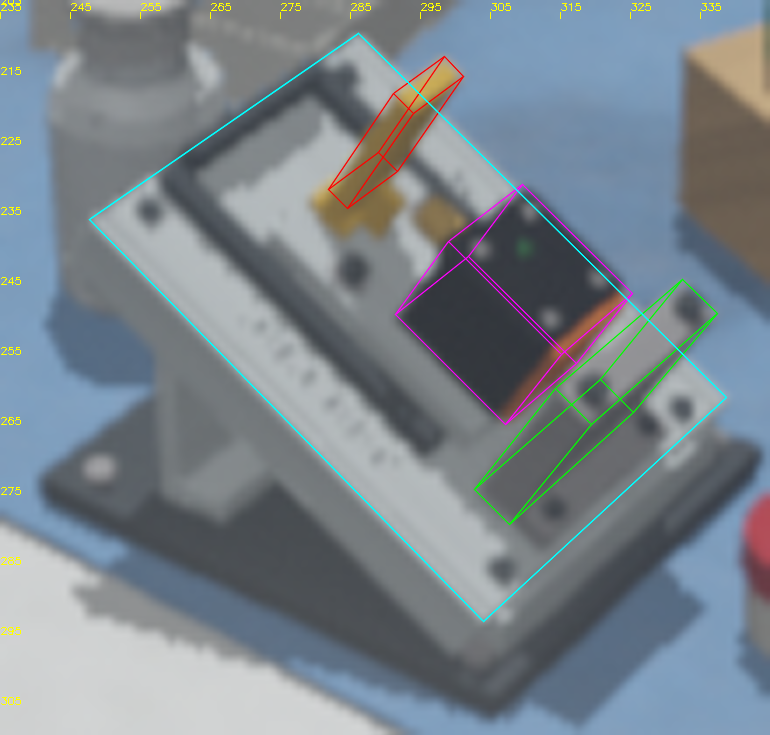

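View pics/fit_t.png

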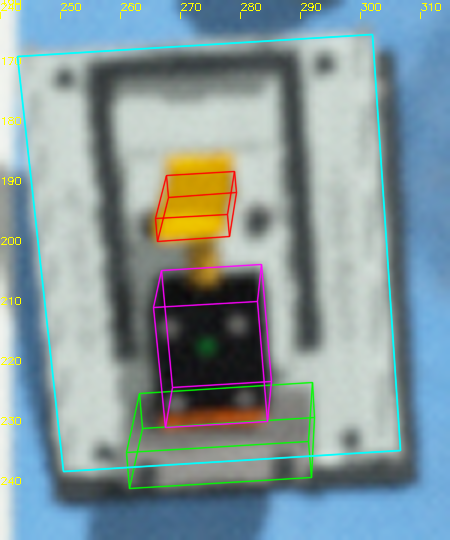

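```bash
python3 - <<'E'
from h import *
o=load("a")
crop(o["side"],"a_sr",325,175,405,255,8)
crop(o["top"],"a_tr",340,180,425,245,8)
E
```

```text
(no output)
```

View pics/a_sr.png

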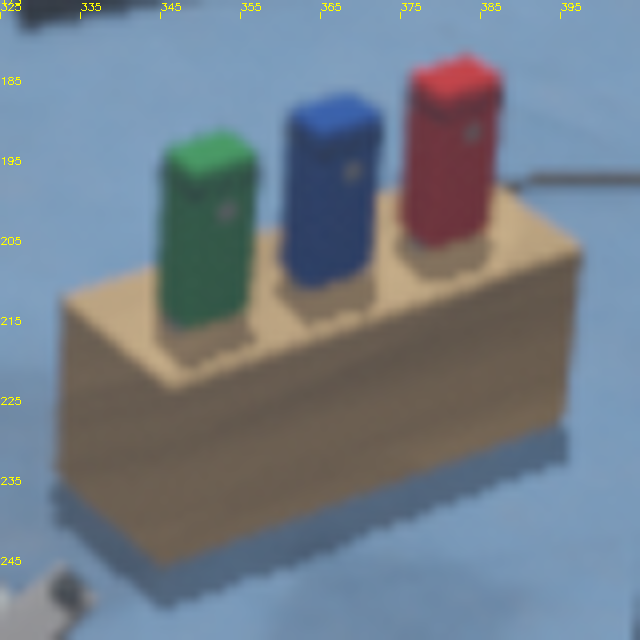

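View pics/a_tr.png

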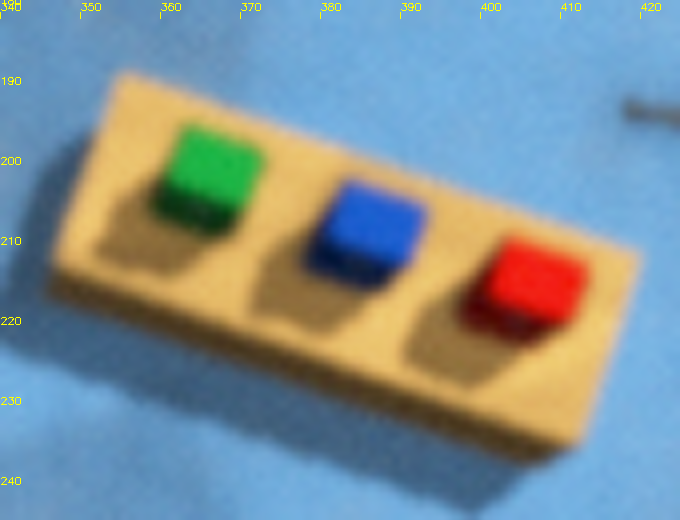

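```bash
cat > rack.py <<'E'
from h import *
from scipy.optimize import least_squares
o=load("a"); S,T=o["side"],o["top"]
f=lambda p,x0,y0:(x0+(p[0]+.5)/8-.5,y0+(p[1]+.5)/8-.5)
s=lambda *p:f(p,325,175); t=lambda *p:f(p,340,180)
obs=[(T,t(122,70),(28,75,62)),(T,t(642,252),(28,-75,62)),(T,t(582,443),(-28,-75,62)),(T,t(52,265),(-28,75,62)),
(S,s(62,297),(28,75,62)),(S,s(175,390),(-28,75,62)),(S,s(582,248),(-28,-75,62)),(S,s(58,472),(28,75,0)),(S,s(162,567),(-28,75,0)),(S,s(562,428),(-28,-75,0)),
(T,t(380,220),(0,0,116)),(S,s(336,115),(0,0,116))]
def W(p,q):
    a=p[3];x,y,z=np.array(q)/1000
    return p[:3]+[np.cos(a)*x-np.sin(a)*y,np.sin(a)*x+np.cos(a)*y,z]
res=lambda p:np.concatenate([proj(d,W(p,q))[0]-uv for d,uv,q in obs])
r=least_squares(res,[.5,.1,0,0],loss="soft_l1")
print(r.x.round(4));print(res(r.x).reshape(-1,2).round(1).tolist())
for nm,a,b in (("g",(213,165),(210,152)),("b",(380,220),(336,115)),("r",(537,279),(456,77))):
    print(nm,tri(T,t(*a),S,s(*b)),onz(T,t(*a),.116))
E
python3 rack.py
```

```text
[ 0.5295  0.0588 -0.0044 -0.3622]
[[0.1, 0.5], [0.1, 0.1], [-0.0, 0.3], [0.7, -0.2], [-0.3, 0.3], [-0.5, -0.2], [-0.1, -0.1], [-0.5, 0.5], [-0.0, 0.2], [0.0, -0.9], [0.0, 0.5], [-0.1, -0.3]]
g (array([0.54534964, 0.10112971, 0.11198131]), np.float64(0.0009981501761534665)) [0.54502482 0.10180754 0.116     ]
b (array([0.530101  , 0.05831472, 0.11052519]), np.float64(0.0011539568339150293)) [0.529658   0.05943593 0.116     ]
r (array([0.51353912, 0.01868577, 0.11165122]), np.float64(0.0011469049197158482)) [0.51336828 0.01980939 0.116     ]
```

```bash
cat > ba.py <<'E'
import fit, rack
from h import *
from scipy.optimize import least_squares
from scipy.spatial.transform import Rotation as Ro
S,T=fit.o["side"],fit.o["top"]
def adj(d,q):
    d=dict(d);A=np.eye(4);A[:3,:3]=Ro.from_rotvec(q[:3]).as_matrix();A[:3,3]=q[3:]
    d["camera_from_world"]=A@d["camera_from_world"];return d
def unpack(v):
    # stand: x,y,yaw,g,xl ; z from bed high end 0.107
    xl=v[4]; z=.107-(fit.Rbar(0)@np.array([xl+.16,0,-.055]))[2]
    return np.array([v[0],v[1],z,v[2],v[3],v[4]]),np.array([v[5],v[6],0,v[7]])
def res(v):
    st,rk=unpack(v);out=[]
    cs=adj(S,v[8:14]);ct=adj(T,v[14:20]);out=[]
    for O,w in((fit.obs,lambda f:fit.world(st,f)),(rack.obs,lambda q:rack.W(rk,q))):
        for d,uv,f in O:
            cam=cs if uv_is_side(d,) else ct
            out.append((proj(cam,w(f))[0]-uv)/0.5)
    return np.concatenate(out+[v[8:11]/.003,v[11:14]/.002,v[14:17]/.003,v[17:20]/.002])
def uv_is_side(d): return abs(d["mtx"][0,0]-519.36)<1
v0=np.r_[.483,.291,.039,.007,-.029,.5295,.0588,-.362,np.zeros(12)]
r=least_squares(res,v0,loss="soft_l1",x_scale=np.r_[np.ones(8)*.01,np.ones(12)*.002])
sd=np.sqrt(np.diag(np.linalg.inv(r.jac.T@r.jac)))
if __name__=="__main__":
    st,rk=unpack(r.x);print("stand",st.round(4),"rack",rk.round(4));print(sd[:8].round(4));print(r.x[8:].round(4).tolist(),r.cost)
    np.save("cams.npy",r.x[8:]); np.save("st.npy",st)
E
python3 ba.py | tail -4
```

```text
r (array([0.51353912, 0.01868577, 0.11165122]), np.float64(0.0011469049197158482)) [0.51336828 0.01980939 0.116     ]
stand [ 0.4836  0.2901  0.0892  0.0402  0.0069 -0.0292] rack [ 0.5299  0.058   0.     -0.363 ]
[0.0027 0.0027 0.006  0.0007 0.0008 0.0029 0.003  0.0068]
[-0.0028, 0.0001, 0.0002, 0.0001, 0.0009, 0.0012, -0.0005, -0.0011, -0.0001, -0.0004, 0.0003, 0.0002] 15.160135402535865
```

```bash
cat > plan.py <<'E'
from h import *
import sys, fit
from scipy.spatial.transform import Rotation as Ro
O=np.array([.4836,.2901,.0892]); YAW=.040
RB=fit.Rbar(YAW)
def bar(x,y,z): return O+RB@(np.array([x,y,z])/1000)
def tobar(p): return RB.T@(np.asarray(p)-O)*1000
def ori(zax,yax):
    z=np.array(zax,float);z/=np.linalg.norm(z);y=np.array(yax,float);y-=z*(y@z);y/=np.linalg.norm(y)
    return np.c_[np.cross(y,z),y,z]
def show(pos,R):
    s=env.get_state();q=s["orientation"];Rc=Ro.from_quat([q[1],q[2],q[3],q[0]])
    d=(np.asarray(pos)-s["tcp_pos"])/.04
    w=(Ro.from_matrix(R)*Rc.inv()).as_rotvec(degrees=True)/8
    print("t",s["clock"],"tgt",np.round(pos,4),"tcp",s["tcp_pos"].round(4),"SHIFT/.04",d.round(3),"TURN/8deg",w.round(2),"j",s["joint_pos"].round(2),"F",s["wrist_force"].round(1),"gap",round(s["finger_gap"],4))
def yawdir(a): return [np.cos(a),np.sin(a),0]
TAB=ori([0,0,-1],yawdir(np.pi/2+YAW))
RACK=ori([0,0,-1],yawdir(np.pi-.363))
INS=ori(-RB[:,2],-RB[:,0])
E
python3 - <<'E'
from plan import *
p=bar(86.9,0,9);print(bar(86.9,0,17))
show(p+[0,0,.09],TAB)
show([.53,.058,.094],RACK); show(bar(3,0,30),INS)
o=load("a")
print(onz(o["top"],(290,140),.1), onz(o["top"],(287,264),.035))
E
```

```text
[0.55030421 0.29276959 0.14737243]
t 0.1 tgt [0.5543 0.2929 0.2304] tcp [0.1503 0.5546 0.2495] SHIFT/.04 [10.099 -6.541 -0.476] TURN/8deg [ 0.01 -0.    2.18] j [1.17 0.31 0.05 1.3  0.   1.43] F [-0.2  0.8 -0.8] gap 0.0855
t 0.1 tgt [0.53  0.058 0.094] tcp [0.1503 0.5546 0.2495] SHIFT/.04 [  9.492 -12.414  -3.887] TURN/8deg [1.000e-02 0.000e+00 1.055e+01] j [1.17 0.31 0.05 1.3  0.   1.43] F [-0.2  0.8 -0.8] gap 0.0855
t 0.1 tgt [0.4712 0.2896 0.1167] tcp [0.1503 0.5546 0.2495] SHIFT/.04 [ 8.022 -6.624 -3.32 ] TURN/8deg [-3.39 -2.7  13.09] j [1.17 0.31 0.05 1.3  0.   1.43] F [-0.2  0.8 -0.8] gap 0.0855
[0.68370532 0.25816556 0.1       ] [0.42249157 0.27171126 0.035     ]
```

>>> move_arm([
  [[0.8,-0.5,0],[0,0,0.2],1],
  [[0.8,-0.5,0],[0,0,0.2],1],
  [[0.8,-0.5,0],[0,0,0.2],1],
  [[0.8,-0.5,0],[0,0,0.2],1],
  [[0.8,-0.5,0],[0,0,0.2],1],
], newtons=25)

```text
clock: 0.6
tcp_pos: [0.3114, 0.4539, 0.2499]
orientation: [-0.0, 0.062, 0.998, -0.0]
wrist_force: [0.1, 0.1, -0.3]
finger_gap: 0.0853
```

>>> move_arm([
  [[0.8,-0.5,0],[0,0,0.2],0.4],
  [[0.8,-0.5,0],[0,0,0.2],0.4],
  [[0.8,-0.5,0],[0,0,0.2],0.4],
  [[0.8,-0.5,0],[0,0,0.2],0.4],
  [[0.8,-0.5,0],[0,0,0.2],0.4],
])

```text
clock: 1.1
tcp_pos: [0.4715, 0.3538, 0.2499]
orientation: [-0.0, -0.008, 1.0, -0.0]
wrist_force: [0.0, 0.2, -0.2]
finger_gap: 0.0599
```

```bash
python3 - <<'E'
from plan import *
show(bar(86.9,0,9)+[0,0,.05],TAB)
E
```

```text
t 1.1 tgt [0.5543 0.2929 0.1904] tcp [0.4715 0.3538 0.2499] SHIFT/.04 [ 2.07  -1.523 -1.486] TURN/8deg [ 0.   -0.01  0.18] j [0.51 0.34 0.09 1.32 0.   0.49] F [ 0.   0.2 -0.2] gap 0.0599
```

>>> move_arm([
  [[0.7,-0.5,0],[0,0,0.18],0.2],
  [[0.7,-0.5,0],[0,0,0],0.2],
  [[0.67,-0.52,0],[0,0,0],0.2],
  [[0,0,-0.75],[0,0,0],0.2],
  [[0,0,-0.74],[0,0,0],0.2],
])

```text
clock: 1.6
tcp_pos: [0.5549, 0.2932, 0.1901]
orientation: [0.001, -0.019, 1.0, 0.0]
wrist_force: [-0.5, -0.8, -0.6]
finger_gap: 0.0513
```

```bash
python3 - <<'E'
from plan import *
show(bar(86.9,0,9),TAB)
o=snap("b")
s=env.get_state();tip=s["tcp_pos"]-[0,0,.019]
cs=np.load("cams.npy")
for n in o: print(n,proj(o[n],tip),proj(o[n],s["tcp_pos"]))
crop(o["side"],"b_s",225,150,345,270,6); crop(o["top"],"b_t",225,140,345,260,5)
E
```

```text
t 1.6 tgt [0.5543 0.2929 0.1404] tcp [0.5549 0.2932 0.1901] SHIFT/.04 [-0.015 -0.007 -1.242] TURN/8deg [-0.    0.01  0.02] j [0.36 0.44 0.08 1.21 0.   0.32] F [-0.5 -0.8 -0.6] gap 0.0513
side [[295.62976974 206.25842245]] [[295.56931439 197.84879197]]
top [[271.0792271  194.54366038]] [[270.08130264 192.5227802 ]]
```

View pics/b_s.png

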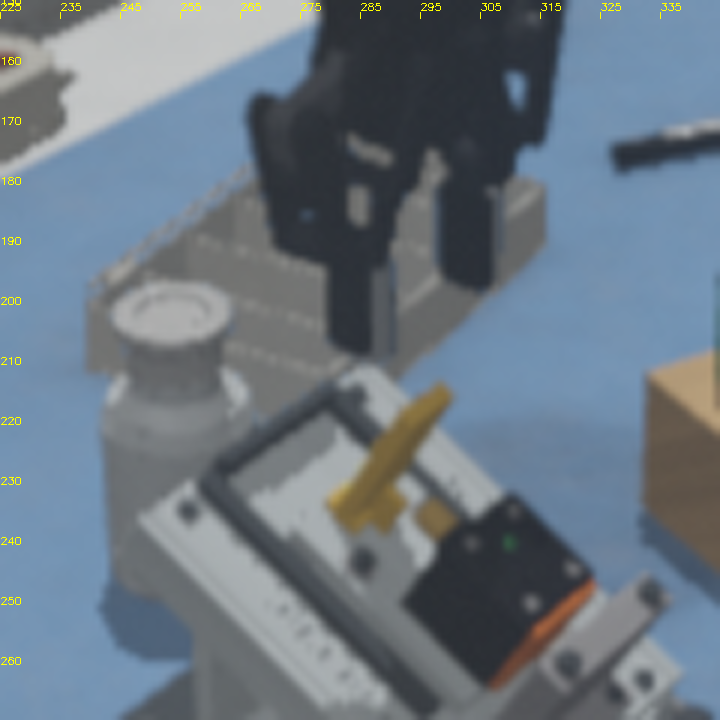

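View pics/b_t.png

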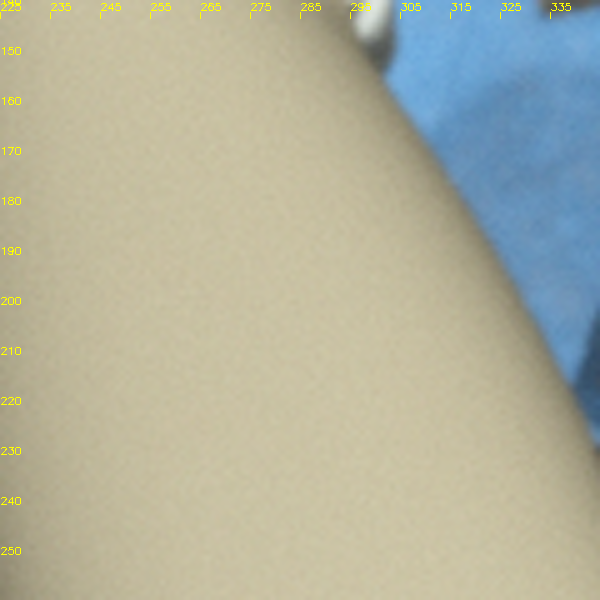

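>>> move_arm([
  [[0,0,-0.5],[0,0,0],0.1],
  [[0,0,-0.4],[0,0,0],0.1],
  [[0,0,0],[0,0,0],0.1],
])

```text
clock: 2.0
tcp_pos: [0.552, 0.294, 0.1535]
orientation: [-0.002, -0.02, 1.0, -0.001]
wrist_force: [0.0, -0.2, -0.8]
finger_gap: 0.0469
```

```bash
python3 - <<'E'
from plan import *
show(bar(86.9,0,9),TAB)
o={"side":eyes.read_camera("side")}
s=env.get_state();tip=s["tcp_pos"]-[0,0,.019]
print(proj(o["side"],tip))
crop(o["side"],"c_s",255,170,335,250,9)
E
```

```text
t 2.0 tgt [0.5543 0.2929 0.1404] tcp [0.552  0.294  0.1535] SHIFT/.04 [ 0.057 -0.027 -0.327] TURN/8deg [ 0.01 -0.02 -0.  ] j [0.36 0.45 0.01 1.13 0.   0.32] F [ 0.  -0.2 -0.8] gap 0.0469
[[294.45673281 219.58769308]]
```

View pics/c_s.png

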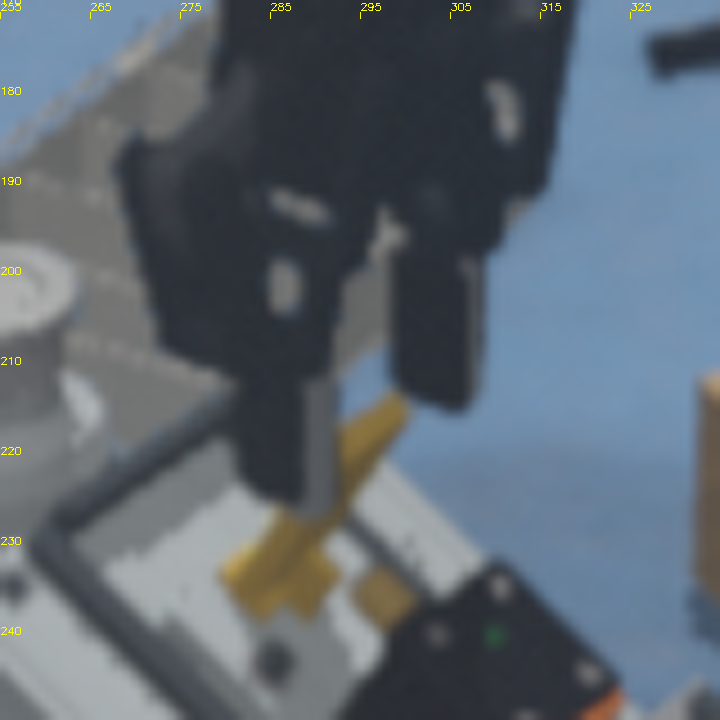

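>>> move_arm([
  [[0.03,-0.04,-0.15],[0,0,0],0.05],
  [[0,0,-0.15],[0,0,0],0.0],
  [[0,0,0],[0,0,0],-0.1],
], newtons=20)

```text
clock: 2.35
tcp_pos: [0.5544, 0.2925, 0.1425]
orientation: [-0.0, -0.02, 1.0, -0.0]
wrist_force: [-0.1, 0.8, -0.8]
finger_gap: 0.0383
```

```bash
python3 - <<'E'
from plan import *
show(bar(86.9,0,9),TAB)
o={"side":eyes.read_camera("side")}
s=env.get_state();tip=s["tcp_pos"]-[0,0,.019]
print(proj(o["side"],tip))
crop(o["side"],"d_s",255,170,335,250,9)
E
```

```text
t 2.35 tgt [0.5543 0.2929 0.1404] tcp [0.5544 0.2925 0.1425] SHIFT/.04 [-0.001  0.01  -0.05 ] TURN/8deg [ 0. -0.  0.] j [ 0.36  0.46 -0.    1.11  0.    0.32] F [-0.1  0.8 -0.8] gap 0.0383
[[294.38459744 224.06559331]]
```

View pics/d_s.png

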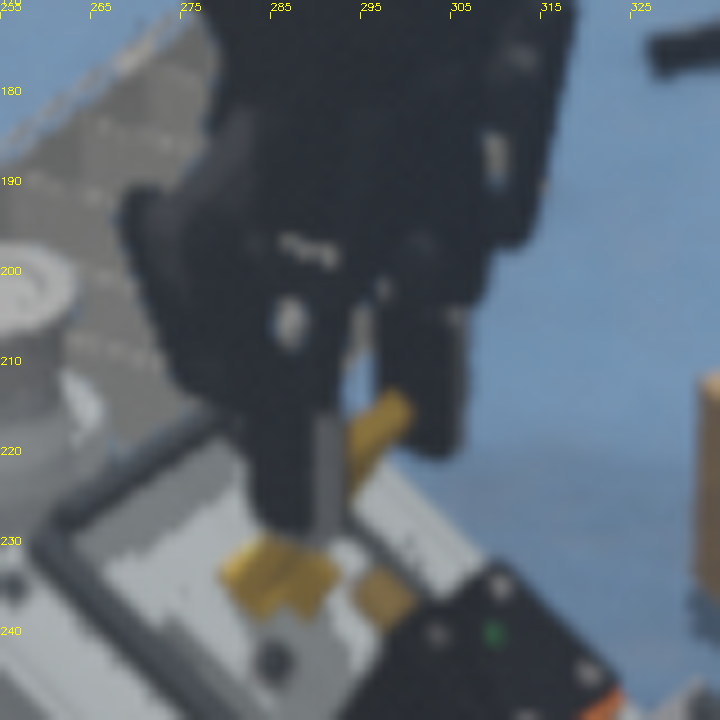

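>>> move_arm([
  [[0,0,0],[0,0,0],-0.5],
  [[0,0,0],[0,0,0],-0.5],
  [[0,0,0],[0,0,0],-0.7],
  [[0,0,0],[0,0,0],-0.7],
])

```text
clock: 2.8
tcp_pos: [0.5544, 0.2962, 0.1435]
orientation: [0.0, -0.021, 1.0, 0.004]
wrist_force: [-2.1, 11.6, -0.1]
finger_gap: 0.0234
```

```bash
python3 - <<'E'
from plan import *
show(bar(86.9,0,9),TAB)
print(RB[:,0]*.0185/.04)
E
```

```text
t 2.8 tgt [0.5543 0.2929 0.1404] tcp [0.5544 0.2962 0.1435] SHIFT/.04 [-0.002 -0.083 -0.077] TURN/8deg [-0.05  0.   -0.01] j [ 0.36  0.46 -0.    1.11  0.01  0.32] F [-2.1 11.6 -0.1] gap 0.0234
[0.40021636 0.0160172  0.23125   ]
```

>>> move_arm([
  [[0,0.09,0],[0,0,0],-0.7],
  [[0,0,0],[0,0,0],-0.7],
])

```text
clock: 3.0
tcp_pos: [0.5544, 0.2965, 0.1435]
orientation: [0.0, -0.02, 1.0, 0.0]
wrist_force: [-2.5, -0.7, 4.8]
finger_gap: 0.023
```

```bash
python3 - <<'E'
from plan import *
show(bar(86.9,0,9),TAB)
o={"side":eyes.read_camera("side")}
s=env.get_state();tip=s["tcp_pos"]-[0,0,.019]
print(proj(o["side"],tip))
crop(o["side"],"e_s",255,170,335,250,9)
E
```

```text
t 3.0 tgt [0.5543 0.2929 0.1404] tcp [0.5544 0.2965 0.1435] SHIFT/.04 [-0.003 -0.09  -0.077] TURN/8deg [-0.  0. -0.] j [0.36 0.46 0.   1.11 0.   0.32] F [-2.5 -0.7  4.8] gap 0.023
[[293.10438842 224.58158422]]
```

View pics/e_s.png

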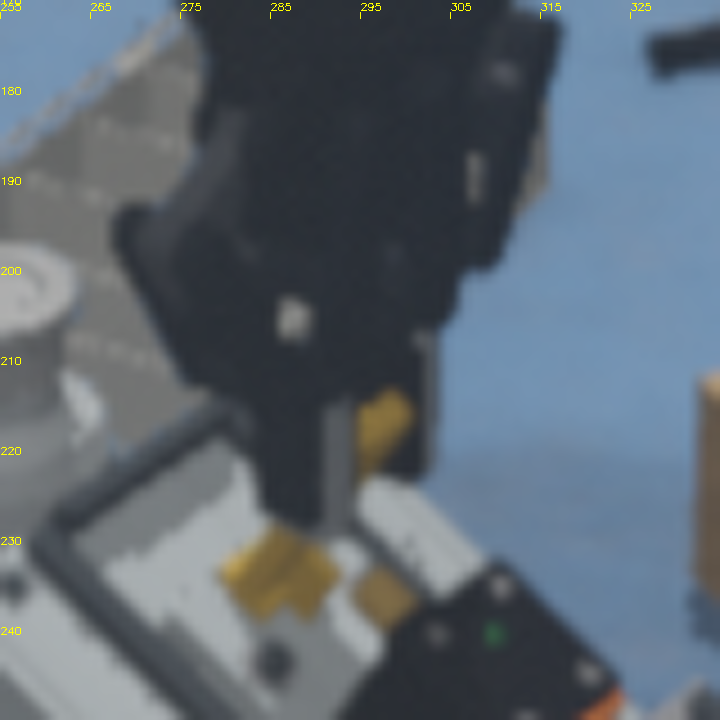

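>>> move_arm([
  [[0.1,0.004,0.058],[0,0,0],-0.7],
  [[0.1,0.004,0.058],[0,0,0],-0.7],
  [[0.1,0.004,0.058],[0,0,0],-0.7],
  [[0.1,0.004,0.058],[0,0,0],-0.7],
  [[0,0,0],[0,0,0],-0.7],
])

```text
clock: 3.55
tcp_pos: [0.568, 0.297, 0.1513]
orientation: [-0.003, -0.02, 1.0, 0.0]
wrist_force: [-8.2, 2.4, 2.7]
finger_gap: 0.0234
```

```bash
sed -i 's/^O=.*/O=np.array([.4828,.2936,.0892]); YAW=.040/' plan.py; python3 - <<'E'
from plan import *
show(bar(105.4,0,9),TAB)
o={"side":eyes.read_camera("side")}
crop(o["side"],"f_s",245,190,345,270,8)
E
```

```text
t 3.55 tgt [0.5695 0.2971 0.1497] tcp [0.568  0.297  0.1513] SHIFT/.04 [ 0.037  0.002 -0.04 ] TURN/8deg [-0.   -0.04 -0.  ] j [0.36 0.49 0.06 1.15 0.   0.32] F [-8.2  2.4  2.7] gap 0.0234
```

View pics/f_s.png

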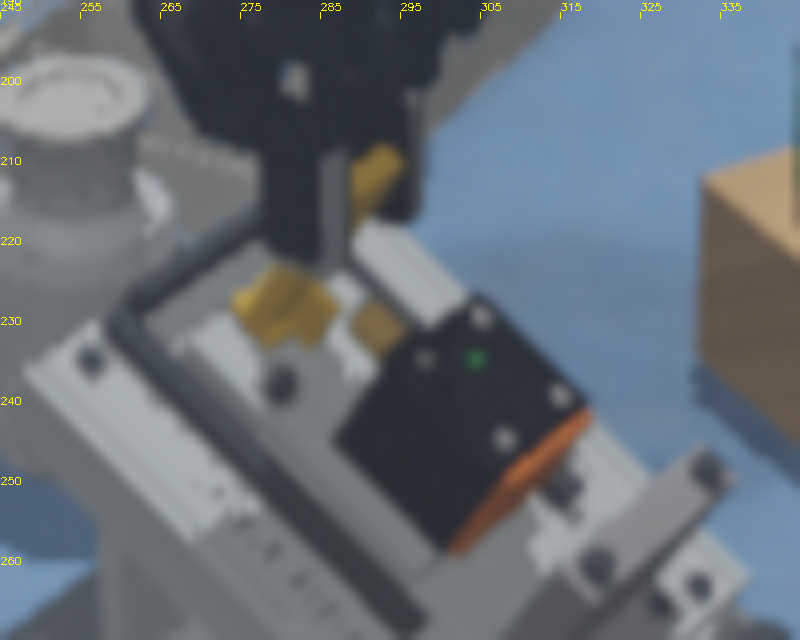

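>>> move_arm([
  [[0.05,0,0.03],[0,0,0],-0.7],
  [[0,0,0],[0,0,0],-0.7],
  [[-0.03,0,-0.02],[0,0,0],-0.3],
  [[0,0,0],[0,0,0],0],
  [[0,0,0],[0,0,0],0.1],
])

```text
clock: 4.1
tcp_pos: [0.5719, 0.2966, 0.1524]
orientation: [0.0, -0.02, 1.0, 0.0]
wrist_force: [-0.1, 0.7, 1.0]
finger_gap: 0.0471
```

```bash
python3 - <<'E'
from plan import *
show([.53,.0605,.2],RACK)
E
```

```text
t 4.1 tgt [0.53   0.0605 0.2   ] tcp [0.5719 0.2966 0.1524] SHIFT/.04 [-1.047 -5.902  1.19 ] TURN/8deg [-0.    0.    8.37] j [ 0.35  0.49  0.06  1.15 -0.    0.31] F [-0.1  0.7  1. ] gap 0.0471
```

Lift, then travel to above the rack while turning.

>>> move_arm([
  [[0,0,0.8],[0,0,0],0.3],
  [[0,0,0.8],[0,0,0],0.3],
  [[0,-0.3,0.2],[0,0,1],0.3],
  [[-0.1,-0.8,0],[0,0,1],0.3],
  [[-0.1,-0.8,0],[0,0,1],0.3],
])

```text
clock: 4.6
tcp_pos: [0.564, 0.2204, 0.2251]
orientation: [0.001, -0.231, 0.973, -0.0]
wrist_force: [0.2, -0.4, -0.4]
finger_gap: 0.0555
```

>>> move_arm([
  [[-0.2,-0.8,0],[0,0,1],0.3],
  [[-0.2,-0.8,0],[0,0,1],0.3],
  [[-0.2,-0.8,0],[0,0,1],0.3],
  [[-0.2,-0.8,0],[0,0,1],0.3],
  [[-0.05,-0.8,0],[0,0,1],0.3],
])

```text
clock: 5.1
tcp_pos: [0.5288, 0.0594, 0.2248]
orientation: [0.0, -0.549, 0.836, -0.0]
wrist_force: [0.5, -0.7, 0.5]
finger_gap: 0.0557
```

```bash
python3 - <<'E'
from plan import *
show([.53,.0605,.17],RACK)
o=snap("g"); t=env.get_state()["tcp_pos"]
for n in o: print(n,proj(o[n],t-[0,0,.019]))
crop(o["side"],"g_s",245,140,425,270,4); crop(o["top"],"g_t",240,130,440,280,4)
E
```

```text
t 5.1 tgt [0.53   0.0605 0.17  ] tcp [0.5288 0.0594 0.2248] SHIFT/.04 [ 0.031  0.028 -1.369] TURN/8deg [0.   0.   0.33] j [-0.04  0.24 -0.12  1.21 -0.   -1.2 ] F [ 0.5 -0.7  0.5] gap 0.0557
side [[369.47768329 151.19974227]]
top [[395.26026672 198.63336251]]
```

View pics/g_s.png

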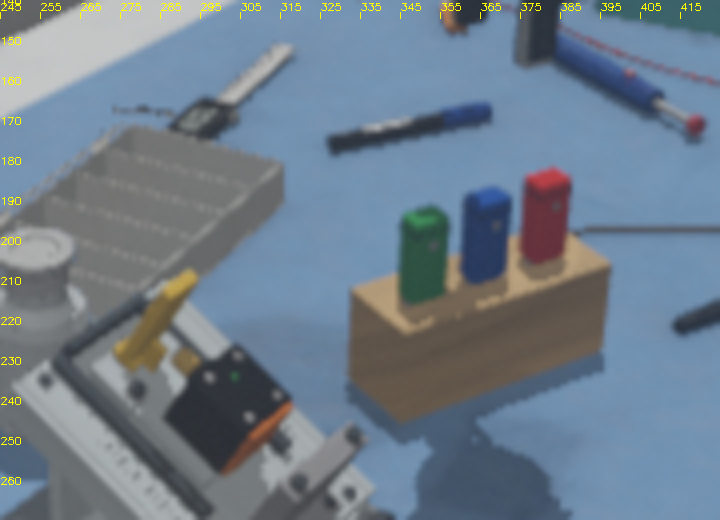

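View pics/g_t.png

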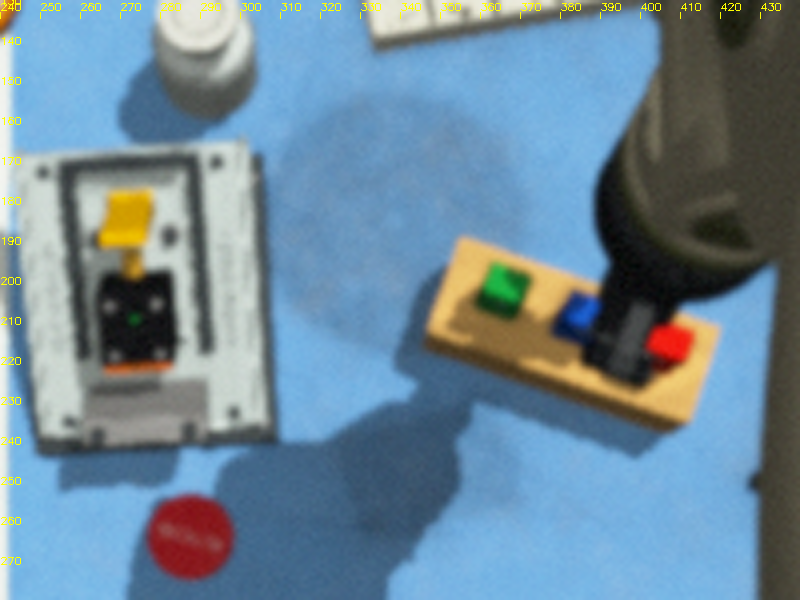

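>>> move_arm([
  [[0.03,0.03,-0.5],[0,0,0.33],0.3],
  [[0,0,-0.5],[0,0,0],0.3],
  [[0,0,-0.3],[0,0,0],0.3],
  [[0,0,0],[0,0,0],0.3],
])

```text
clock: 5.6
tcp_pos: [0.5295, 0.0624, 0.1707]
orientation: [-0.001, -0.565, 0.825, 0.001]
wrist_force: [-0.1, 0.8, 0.1]
finger_gap: 0.0557
```

```bash
python3 - <<'E'
from plan import *
show([.53,.0605,.094],RACK)
o=snap("h"); t=env.get_state()["tcp_pos"]
for n in o: print(n,proj(o[n],t-[0,0,.019]))
crop(o["side"],"h_s",325,120,415,220,6); crop(o["top"],"h_t",340,170,430,250,7)
E
```

```text
t 5.6 tgt [0.53   0.0605 0.094 ] tcp [0.5295 0.0624 0.1707] SHIFT/.04 [ 0.013 -0.048 -1.918] TURN/8deg [-0.   -0.02  0.04] j [-0.03  0.27 -0.21  1.09  0.   -1.24] F [-0.1  0.8  0.1] gap 0.0557
side [[366.33327282 172.79288782]]
top [[388.39078689 203.19208025]]
```

View pics/h_s.png

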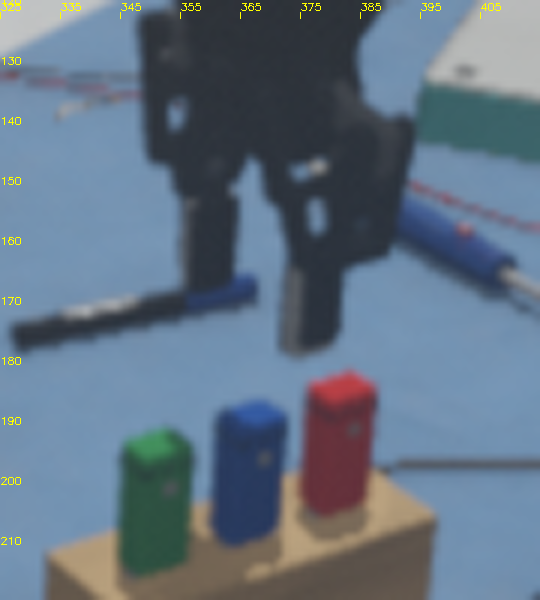

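View pics/h_t.png

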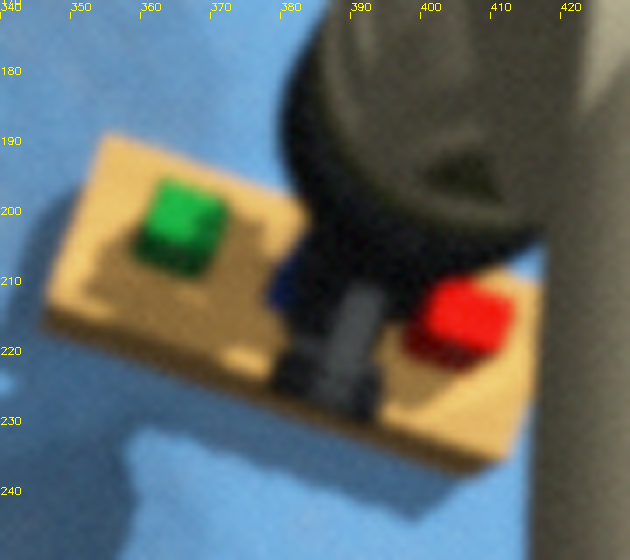

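>>> move_arm([
  [[0.02,0.08,-0.5],[0,0,0],0.3],
  [[0,0,-0.5],[0,0,0],0.3],
  [[0,0,-0.4],[0,0,0],0.3],
  [[0,0,0],[0,0,0],0.3],
])

```text
clock: 6.1
tcp_pos: [0.5305, 0.0655, 0.1154]
orientation: [-0.001, -0.566, 0.825, 0.001]
wrist_force: [-0.4, 0.1, -0.1]
finger_gap: 0.0554
```

```bash
python3 - <<'E'
from plan import *
show([.53,.064,.094],RACK)
o=snap("i"); t=env.get_state()["tcp_pos"]
for n in o: print(n,proj(o[n],t-[0,0,.019]))
crop(o["side"],"i_s",325,140,415,240,6); crop(o["top"],"i_t",340,170,430,250,7)
E
```

```text
t 6.1 tgt [0.53  0.064 0.094] tcp [0.5305 0.0655 0.1154] SHIFT/.04 [-0.013 -0.037 -0.536] TURN/8deg [-0.   -0.02  0.04] j [-0.03  0.32 -0.29  0.96  0.   -1.23] F [-0.4  0.1 -0.1] gap 0.0554
side [[363.70448542 194.42339012]]
top [[382.93246508 207.56285761]]
```

View pics/i_s.png

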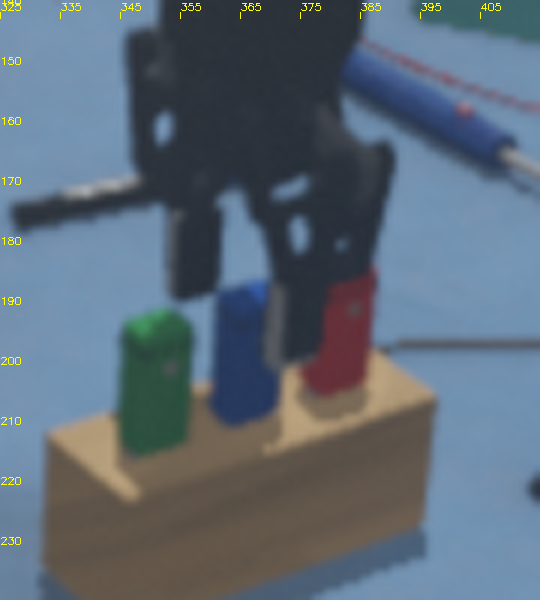

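View pics/i_t.png

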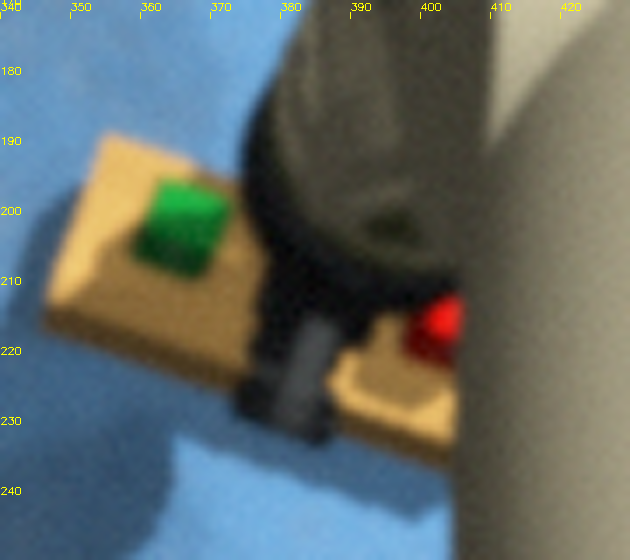

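>>> move_arm([
  [[0,0,-0.3],[0,0,0],0.2],
  [[0,0,-0.2],[0,0,0],0],
  [[0,0,0],[0,0,0],-0.4],
  [[0,0,0],[0,0,0],-0.8],
  [[0,0,0],[0,0,0],-0.8],
], newtons=25)

```text
clock: 6.7
tcp_pos: [0.5314, 0.0652, 0.0965]
orientation: [0.0, -0.566, 0.825, 0.0]
wrist_force: [0.1, -0.2, -0.4]
finger_gap: 0.0174
```

>>> move_arm([
  [[0,0,0],[0,0,0],-0.8],
  [[0,0,0],[0,0,0],-0.8],
])

```text
clock: 6.9
tcp_pos: [0.5314, 0.0652, 0.0966]
orientation: [0.0, -0.566, 0.825, -0.0]
wrist_force: [-0.1, -0.3, -1.2]
finger_gap: 0.0178
```

```bash
python3 - <<'E'
from plan import *
show([.53,.064,.094],RACK)
o=snap("j"); 
crop(o["side"],"j_s",325,140,415,240,6)
E
```

```text
t 6.9 tgt [0.53  0.064 0.094] tcp [0.5314 0.0652 0.0966] SHIFT/.04 [-0.036 -0.031 -0.065] TURN/8deg [-0.    0.    0.04] j [-0.03  0.33 -0.32  0.92  0.   -1.23] F [-0.1 -0.3 -1.2] gap 0.0178
```

View pics/j_s.png

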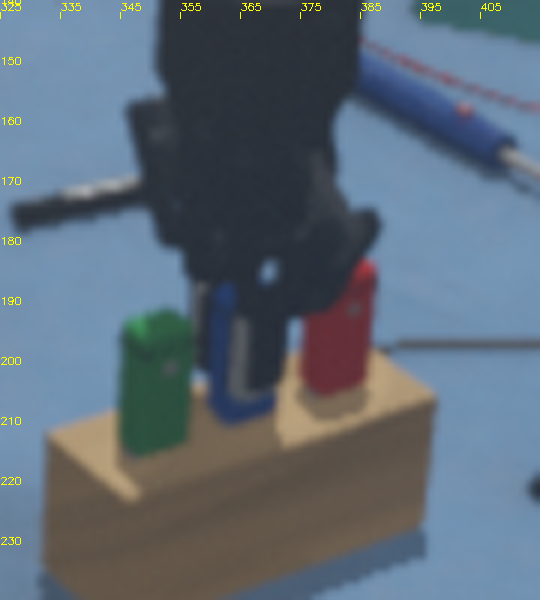

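>>> move_arm([
  [[0,0,0.2],[0,0,0],-0.8],
  [[0,0,0.4],[0,0,0],-0.8],
  [[0,0,0.8],[0,0,0],-0.8],
  [[0,0,0.9],[0,0,0],-0.8],
  [[0,0,0.9],[0,0,0],-0.8],
], newtons=35)

```text
clock: 7.5
tcp_pos: [0.531, 0.0653, 0.2262]
orientation: [-0.0, -0.566, 0.825, 0.0]
wrist_force: [0.9, -0.5, -1.0]
finger_gap: 0.0177
```

```bash
python3 - <<'E'
from plan import *
show(bar(8,0,124.6),INS)
show(bar(8,0,94.6),INS)
o=snap("k"); t=env.get_state()["tcp_pos"]
for n in o: print(n,proj(o[n],t-[0,0,.0346]),proj(o[n],t-[0,0,.0846]))
crop(o["side"],"k_s",325,90,415,240,5); crop(o["top"],"k_t",340,170,430,250,7)
E
```

```text
t 7.5 tgt [0.4275 0.2914 0.2011] tcp [0.531  0.0653 0.2262] SHIFT/.04 [-2.587  5.653 -0.627] TURN/8deg [-0.62 -3.73  2.86] j [-0.03  0.24 -0.11  1.22  0.   -1.23] F [ 0.9 -0.5 -1. ] gap 0.0177
t 7.5 tgt [0.4425 0.292  0.1751] tcp [0.531  0.0653 0.2262] SHIFT/.04 [-2.213  5.668 -1.276] TURN/8deg [-0.62 -3.73  2.86] j [-0.03  0.24 -0.11  1.22  0.   -1.23] F [ 0.9 -0.5 -1. ] gap 0.0177
side [[365.52058588 155.8356887 ]] [[364.14293481 175.84285743]]
top [[390.18774036 197.26140623]] [[386.29526083 202.21758934]]
```

View pics/k_s.png

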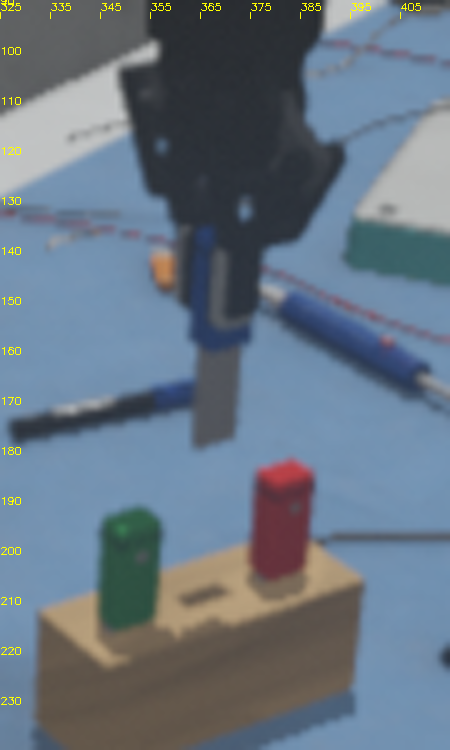

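>>> move_arm([
  [[-0.32,0.7,0.2],[-0.08,-0.47,0.36],-0.8],
  [[-0.32,0.7,0],[-0.08,-0.47,0.36],-0.8],
  [[-0.32,0.7,0],[-0.08,-0.47,0.36],-0.8],
  [[-0.32,0.7,0],[-0.08,-0.47,0.36],-0.8],
  [[-0.32,0.7,0],[-0.08,-0.47,0.36],-0.8],
])

```text
clock: 8.1
tcp_pos: [0.4663, 0.2061, 0.2325]
orientation: [0.12, -0.657, 0.735, -0.116]
wrist_force: [0.3, 1.0, -0.2]
finger_gap: 0.0175
```

>>> move_arm([
  [[-0.32,0.7,0],[-0.08,-0.47,0.36],-0.8],
  [[-0.32,0.7,0],[-0.08,-0.47,0.36],-0.8],
  [[-0.32,0.7,0],[-0.08,-0.47,0.36],-0.8],
  [[0,0,-0.4],[0,0,0],-0.8],
  [[0,0,-0.2],[0,0,0],-0.8],
])

```text
clock: 8.6
tcp_pos: [0.4269, 0.2896, 0.2069]
orientation: [-0.187, 0.698, -0.667, 0.181]
wrist_force: [0.7, -0.5, -0.2]
finger_gap: 0.0172
```

```bash
cat > ov.py <<'E'
from plan import *
# overlay: predicted gauge outline from TCP and bar/gap in side view
def go(tag,g=24,dz=34.6,box_=(270,190,350,270),s=9):
    S=eyes.read_camera("side"); st=env.get_state();q=st["orientation"];R=Ro.from_quat([q[1],q[2],q[3],q[0]]).as_matrix()
    t=st["tcp_pos"]
    tip=t+R[:,2]*(dz+50)/1000; sh=t+R[:,2]*dz/1000
    print("gauge shoulder in bar",tobar(sh).round(1),"tip",tobar(tip).round(1),"F",st["wrist_force"].round(1),"t",st["clock"])
    crop(S,tag,*box_,s); 
    import pickle; pickle.dump(S,open("pics/%s.pkl"%tag,"wb"))
    print("proj sh",proj(S,sh),"tip",proj(S,tip),"barmid",proj(S,bar(0,0,0)))
E
python3 - <<'E'
from ov import *
show(bar(8,0,104.6),INS)
go("l_s",box_=(260,140,350,265),s=6)
T=eyes.read_camera("top");crop(T,"l_t",230,150,330,270,5)
E
```

```text
t 8.6 tgt [0.4375 0.2918 0.1838] tcp [0.4269 0.2896 0.2069] SHIFT/.04 [ 0.265  0.054 -0.578] TURN/8deg [ 0.03  0.02 -0.04] j [ 0.58 -0.08 -0.65  0.54 -0.26 -1.1 ] F [ 0.7 -0.5 -0.2] gap 0.0172
gauge shoulder in bar [ 9.8 -2.8 94.3] tip [ 9.9 -2.9 44.3] F [-0.2 -0.4 -2.6] t 8.65
proj sh [[341.71033351 219.55077395]] tip [[329.769479   234.51850286]] barmid [[322.58421721 251.21598095]]
```

View pics/l_s.png

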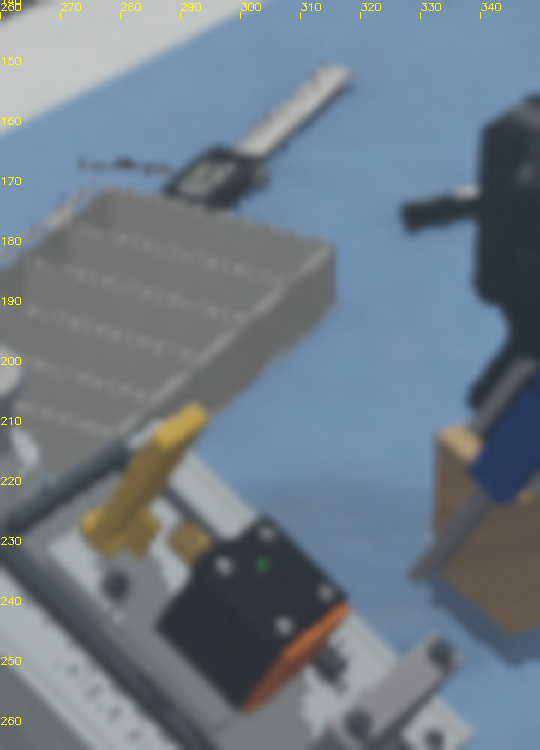

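View pics/l_t.png

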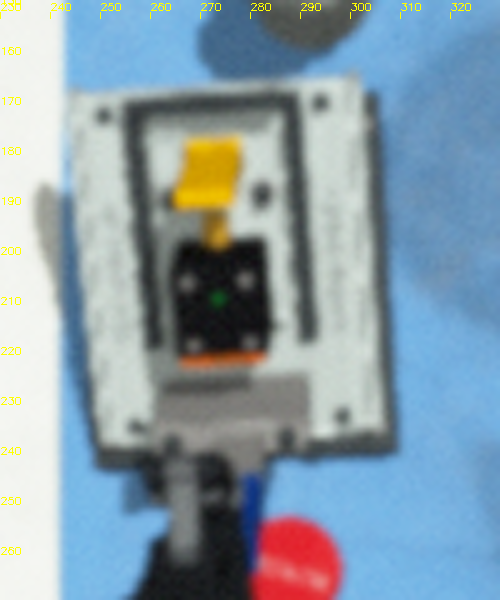

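```bash
cat > ov2.py <<'E'
from ov import *
def boxsegs(d,P,R,x0,x1,y0,y1,z0,z1,col):
    F=lambda x,y,z:P+R@(np.array([x,y,z])/1000); out=[]
    for z in (z0,z1): out.append((proj(d,[F(x0,y0,z),F(x1,y0,z),F(x1,y1,z),F(x0,y1,z),F(x0,y0,z)]),col))
    for x in (x0,x1):
        for y in (y0,y1): out.append((proj(d,[F(x,y,z0),F(x,y,z1)]),col))
    return out
def over(tag,boxes,gy=0,dz=34.6,g=24,shift={"side":(0,0),"top":(0,0)}):
    st=env.get_state();q=st["orientation"];R=Ro.from_quat([q[1],q[2],q[3],q[0]]).as_matrix();t=st["tcp_pos"]
    # gauge frame: x=tool y, y=tool x, z=-tool z
    RG=np.c_[R[:,1],R[:,0],-R[:,2]]; sh=t+R[:,2]*dz/1000+R[:,0]*gy/1000
    print("sh",tobar(sh).round(1),"tip",tobar(sh-RG[:,2]*.05).round(1),"F",st["wrist_force"].round(1),"tq",st["ft_torque"].round(2),"t",st["clock"])
    for n,(b,s) in boxes.items():
        d=eyes.read_camera(n); pickle.dump(d,open(f"pics/{tag}_{n}.pkl","wb"))
        segs=boxsegs(d,sh,RG,-9,9,-12,12,0,54,(255,255,0))+boxsegs(d,sh,RG,-3,3,-11,11,-50,0,(0,255,255))
        segs+=boxsegs(d,t,R,-11,11,9,23,-20,19,(0,255,0))+boxsegs(d,t,R,-11,11,-23,-9,-20,19,(0,255,0))
        segs+=boxsegs(d,O,RB,-14,0,-32,32,-1,0,(0,0,255))+boxsegs(d,O,RB,g,g+45,-18,18,-6,-5,(255,0,255))
        segs=[(np.asarray(a)+shift[n],c) for a,c in segs]
        crop(d,f"{tag}_{n}",*b,s,segs); crop(d,f"{tag}_{n}0",*b,s)
E
python3 - <<'E'
from ov2 import *
over("m",{"side":((290,185,370,275),8),"top":((240,180,320,280),7)})
E
```

```text
sh [10.9 -3.1 94.7] tip [11.  -3.2 44.7] F [-0.6  0.6 -0.8] tq [-0.02  0.59 -0.02] t 8.7
```

View pics/m_side.png

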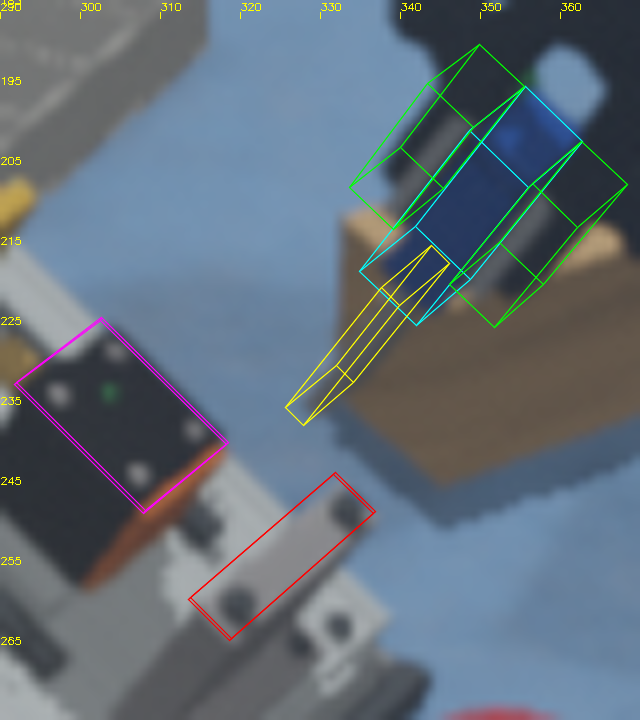

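View pics/m_top.png

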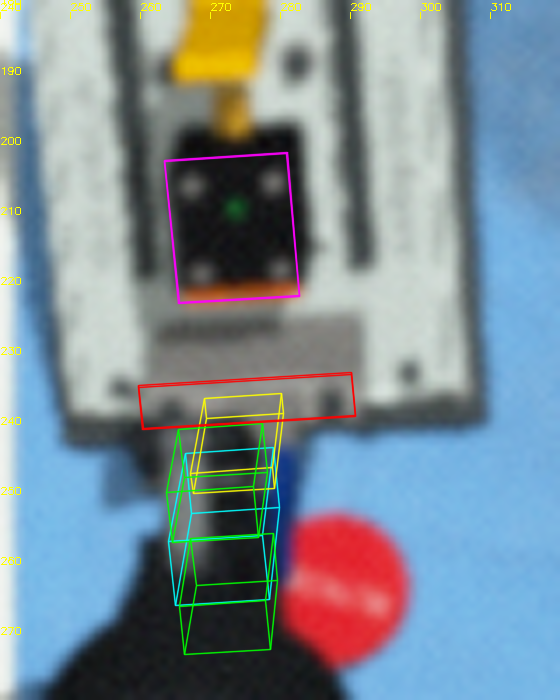

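>>> move_arm([
  [[-0.05,0.15,-0.03],[0.03,0.02,-0.04],-0.8],
  [[0.25,0.01,-0.43],[0,0,0],-0.8],
  [[0.24,0.01,-0.42],[0,0,0],-0.8],
  [[0,0,0],[0,0,0],-0.8],
])

```text
clock: 9.2
tcp_pos: [0.4467, 0.2953, 0.1715]
orientation: [-0.186, 0.695, -0.671, 0.18]
wrist_force: [-0.8, -1.0, -1.2]
finger_gap: 0.0176
```

```bash
python3 - <<'E'
from ov2 import *
show(bar(8,3,34.6+55),INS)
over("n",{"side":((285,190,355,270),9),"top":((240,180,320,280),7)},gy=0,shift={"side":(1.2,0.3),"top":(0.6,0)})
E
```

```text
t 9.2 tgt [0.4448 0.2951 0.1708] tcp [0.4467 0.2953 0.1715] SHIFT/.04 [-0.047 -0.004 -0.017] TURN/8deg [ 0.   -0.    0.03] j [ 0.57 -0.01 -0.68  0.44 -0.26 -1.1 ] F [-0.8 -1.  -1.2] gap 0.0176
sh [10.   3.  54.6] tip [10.   2.9  4.6] F [-0.8 -1.  -1.2] tq [-0.09  0.58  0.02] t 9.2
```

View pics/n_side.png

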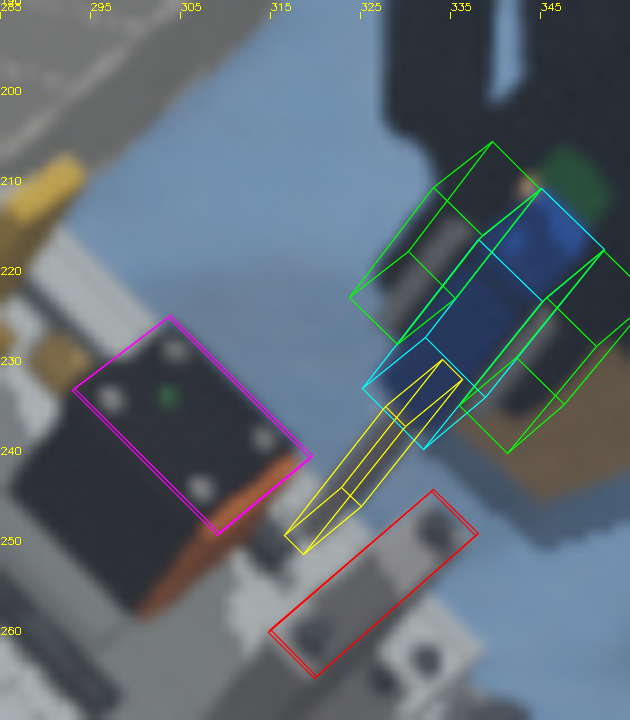

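View pics/n_top.png

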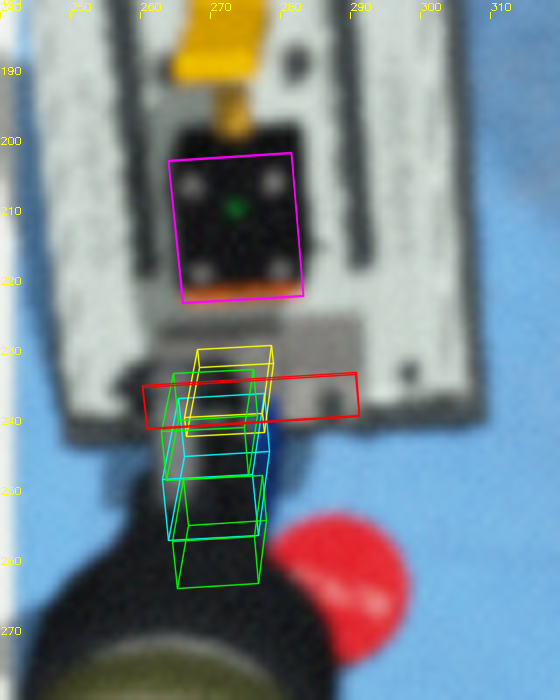

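View pics/n_side0.png

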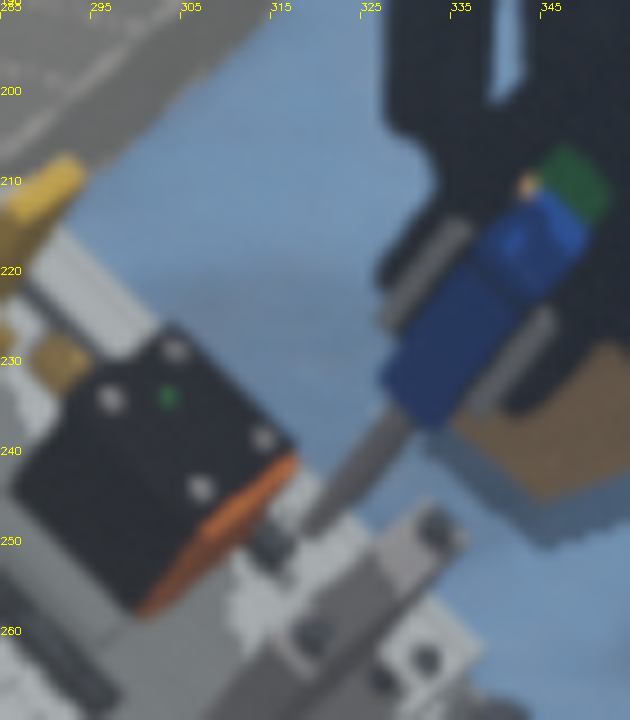

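>>> move_arm([
  [[-0.04,0.03,-0.02],[0,0,0],-0.8],
  [[0.16,0.01,-0.28],[0,0,0],-0.8],
  [[0.16,0.01,-0.28],[0,0,0],-0.8],
  [[0.1,0,-0.17],[0,0,0],-0.8],
  [[0,0,0],[0,0,0],-0.8],
])

```text
clock: 9.8
tcp_pos: [0.4616, 0.2979, 0.1428]
orientation: [-0.187, 0.695, -0.67, 0.18]
wrist_force: [-0.4, -0.8, -1.6]
finger_gap: 0.0176
```

```bash
python3 - <<'E'
from ov2 import *
show(bar(8,4.5,34.6+3),INS)
over("q",{"side":((285,190,355,270),9)},gy=-4.5,shift={"side":(1.2,0.3),"top":(0.6,0)})
E
```

```text
t 9.8 tgt [0.4708 0.2976 0.1258] tcp [0.4616 0.2979 0.1428] SHIFT/.04 [ 0.23  -0.008 -0.427] TURN/8deg [-0.01  0.01  0.02] j [ 0.55  0.05 -0.7   0.35 -0.25 -1.11] F [-0.4 -0.8 -1.6] gap 0.0176
sh [ 8.7  9.7 22.4] tip [  8.8   9.6 -27.6] F [-0.4 -0.8 -1.6] tq [-0.01  0.61  0.03] t 9.8
```

View pics/q_side.png

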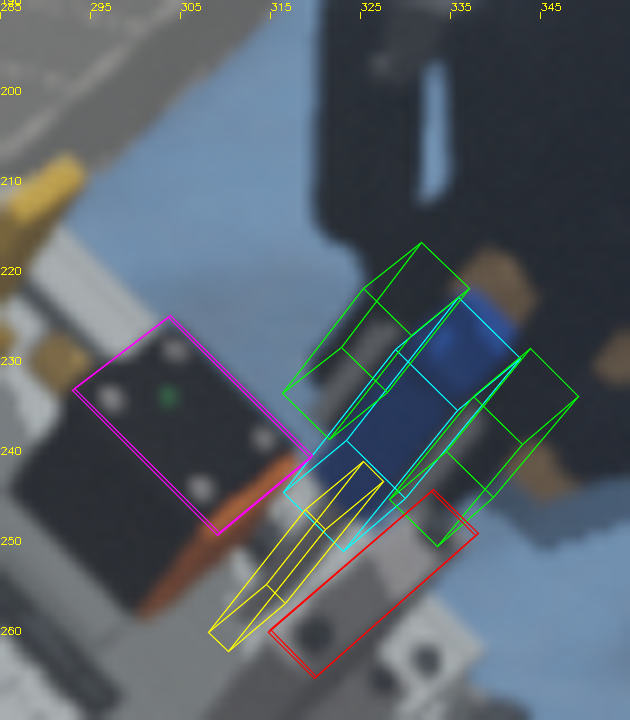

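>>> move_arm([
  [[0.12,0,-0.21],[0,0,0],-0.8],
  [[0.12,0,-0.2],[0,0,0],-0.8],
  [[0,0,0],[0,0,0],-0.8],
])

```text
clock: 10.15
tcp_pos: [0.4712, 0.2976, 0.1255]
orientation: [-0.187, 0.695, -0.67, 0.18]
wrist_force: [-0.5, 0.2, -0.5]
finger_gap: 0.0175
```

```bash
python3 - <<'E'
from ov2 import *
show(bar(5,4.5,34.6+3),INS)
over("r",{"side":((285,200,355,270),9)},gy=4.5,shift={"side":(1.2,0.3),"top":(0.6,0)})
E
```

```text
t 10.15 tgt [0.4682 0.2975 0.1243] tcp [0.4712 0.2976 0.1255] SHIFT/.04 [-0.076 -0.002 -0.031] TURN/8deg [-0.    0.01  0.02] j [ 0.54  0.09 -0.71  0.3  -0.24 -1.12] F [-0.5  0.2 -0.5] gap 0.0175
sh [ 8.3 -0.1  2.6] tip [  8.3  -0.1 -47.4] F [-0.5  0.2 -0.5] tq [-0.02  0.6  -0.01] t 10.15
```

View pics/r_side.png

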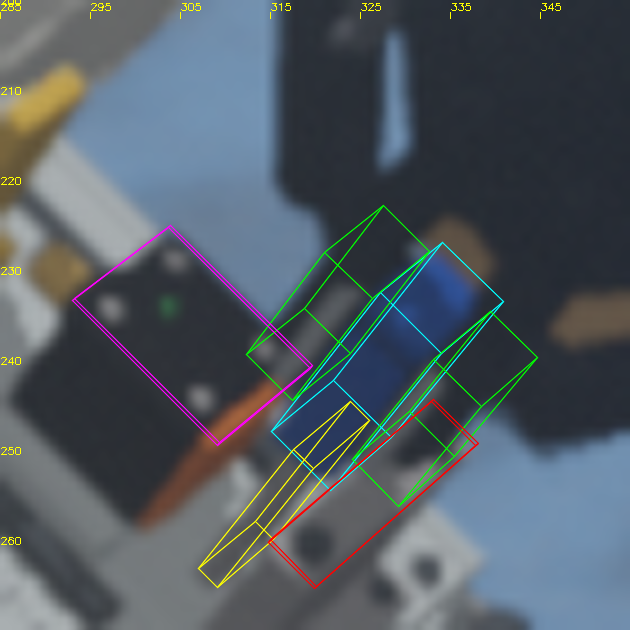

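View pics/r_side0.png

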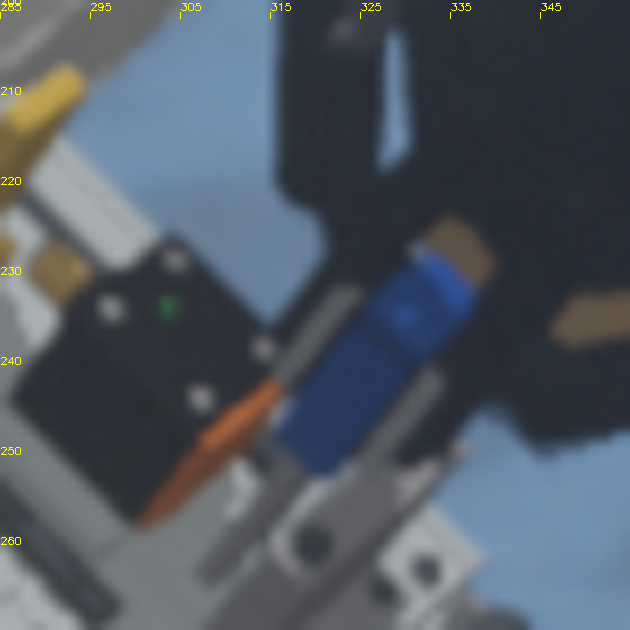

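>>> move_arm([
  [[-0.04,0,-0.02],[0,0,0],-0.8],
  [[-0.03,0,-0.018],[0,0,0],-0.8],
  [[0,0,0],[0,0,0],-0.8],
])

```text
clock: 10.5
tcp_pos: [0.4682, 0.298, 0.1253]
orientation: [-0.188, 0.695, -0.67, 0.18]
wrist_force: [-0.4, -0.7, -0.5]
finger_gap: 0.0177
```

>>> move_arm([
  [[-0.02,0,-0.012],[0,0,0],-0.8],
  [[0,0,0],[0,0,0],-0.8],
])

```text
clock: 10.7
tcp_pos: [0.4676, 0.2981, 0.1249]
orientation: [-0.188, 0.695, -0.67, 0.18]
wrist_force: [0.1, 0.2, -1.2]
finger_gap: 0.0174
```

```bash
python3 - <<'E'
from ov2 import *
show(bar(3,4.5,34.6+3),INS)
over("s",{"side":((285,200,355,270),9)},gy=4.5,shift={"side":(1.2,0.3),"top":(0.6,0)})
E
```

```text
t 10.7 tgt [0.4664 0.2974 0.1233] tcp [0.4676 0.2981 0.1249] SHIFT/.04 [-0.029 -0.015 -0.04 ] TURN/8deg [-0.01  0.02  0.02] j [ 0.55  0.08 -0.72  0.3  -0.25 -1.12] F [ 0.1  0.2 -1.2] gap 0.0174
sh [4.9 0.6 3.8] tip [  5.    0.5 -46.2] F [ 0.1  0.2 -1.2] tq [0.01 0.52 0.04] t 10.7
```

View pics/s_side0.png

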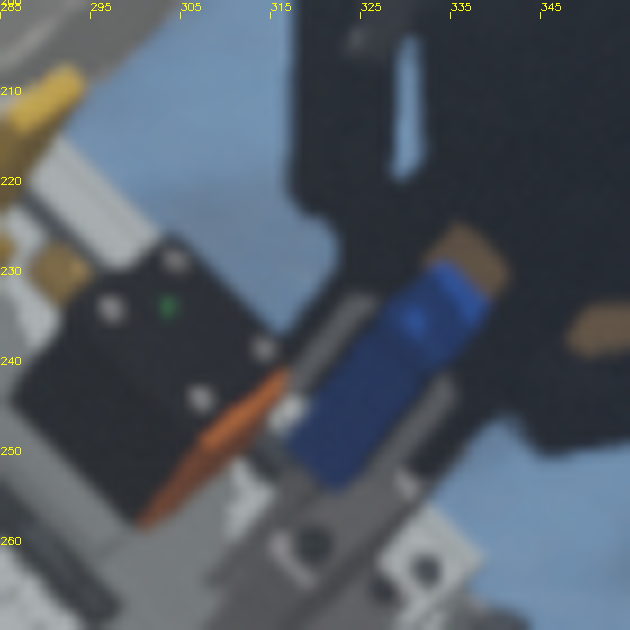

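>>> move_arm([
  [[0.02,0,-0.035],[0,0,0],-0.8],
  [[0,0,0],[0,0,0],-0.8],
])

```text
clock: 10.95
tcp_pos: [0.4686, 0.298, 0.1233]
orientation: [-0.188, 0.695, -0.67, 0.18]
wrist_force: [0.6, 0.3, -0.7]
finger_gap: 0.0174
```

>>> move_arm([
  [[0.013,0,-0.022],[0,0,0],-0.8],
  [[0,0,0],[0,0,0],-0.8],
])

```text
clock: 11.15
tcp_pos: [0.469, 0.298, 0.1224]
orientation: [-0.188, 0.695, -0.67, 0.18]
wrist_force: [0.4, -0.8, -1.1]
finger_gap: 0.0176
```

>>> move_arm([
  [[0.013,0,-0.022],[0,0,0],-0.8],
  [[0,0,0],[0,0,0],-0.8],
])

```text
clock: 11.35
tcp_pos: [0.4694, 0.2981, 0.122]
orientation: [-0.188, 0.695, -0.67, 0.18]
wrist_force: [-4.0, -1.1, 3.9]
finger_gap: 0.0175
```

```bash
python3 - <<'E'
from ov2 import *
show(bar(3,4.5,34.6),INS)
over("u",{"side":((285,200,355,270),9)},gy=4.5,shift={"side":(1.2,0.3),"top":(0.6,0)})
E
```

```text
t 11.35 tgt [0.4679 0.2975 0.1207] tcp [0.4694 0.2981 0.122 ] SHIFT/.04 [-0.036 -0.014 -0.033] TURN/8deg [-0.01  0.02  0.02] j [ 0.54  0.09 -0.72  0.29 -0.25 -1.12] F [-4.  -1.1  3.9] gap 0.0175
sh [5.  0.5 0.4] tip [  5.2   0.5 -49.6] F [-4.  -1.1  3.9] tq [-0.21  0.81 -0.12] t 11.35
```

View pics/u_side0.png

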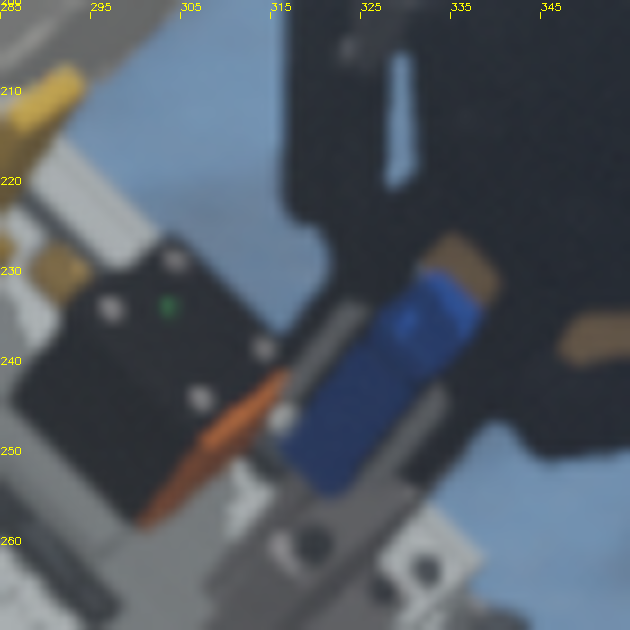

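>>> move_arm([
  [[-0.026,0,-0.007],[0,0,0],-0.8],
  [[0,0,0],[0,0,0],-0.8],
])

```text
clock: 11.6
tcp_pos: [0.4687, 0.2982, 0.1216]
orientation: [-0.188, 0.695, -0.67, 0.18]
wrist_force: [-1.4, -0.6, 2.5]
finger_gap: 0.0173
```

>>> move_arm([
  [[-0.02,0,-0.012],[0,0,0],-0.8],
  [[0,0,0],[0,0,0],-0.8],
])

```text
clock: 11.8
tcp_pos: [0.4683, 0.2983, 0.1214]
orientation: [-0.188, 0.695, -0.67, 0.18]
wrist_force: [-0.5, -0.9, 3.1]
finger_gap: 0.0177
```

```bash
python3 - <<'E'
from plan import *
show(bar(3,4.5,34.6),INS)
s=env.get_state();print(tobar(s["tcp_pos"]),RB.T@s["wrist_force"],s["ft_torque"])
E
```

```text
t 11.8 tgt [0.4679 0.2975 0.1207] tcp [0.4683 0.2983 0.1214] SHIFT/.04 [-0.01  -0.019 -0.019] TURN/8deg [-0.01  0.03  0.02] j [ 0.55  0.09 -0.73  0.28 -0.25 -1.12] F [-0.5 -0.9  3.1] gap 0.0177
[ 3.7500882   5.23743668 35.06693987] [ 1.07376139 -0.85426799  2.97945768] [-0.10002281  0.22438907 -0.09313161]
```

>>> move_arm([
  [[0,0,0],[0,0,0],-0.4],
  [[0,0,0],[0,0,0],-0.1],
  [[0,0,0],[0,0,0],0],
  [[0,0,0],[0,0,0],0],
])

```text
clock: 12.2
tcp_pos: [0.4676, 0.2979, 0.1206]
orientation: [-0.187, 0.695, -0.67, 0.18]
wrist_force: [-0.5, -0.2, -0.4]
finger_gap: 0.0428
```

```bash
python3 - <<'E'
from ov2 import *
show(bar(3,4.5,34.6),INS)
over("v",{"side":((285,200,355,270),9)},gy=4.5,shift={"side":(1.2,0.3),"top":(0.6,0)})
E
```

```text
t 12.2 tgt [0.4679 0.2975 0.1207] tcp [0.4676 0.2979 0.1206] SHIFT/.04 [ 0.009 -0.011  0.002] TURN/8deg [-0.01  0.01  0.02] j [ 0.55  0.09 -0.73  0.29 -0.25 -1.12] F [-0.5 -0.2 -0.4] gap 0.0428
sh [2.7 0.4 0.1] tip [  2.8   0.4 -49.9] F [-0.5 -0.2 -0.4] tq [-0.02  0.36  0.07] t 12.2
```

View pics/v_side0.png

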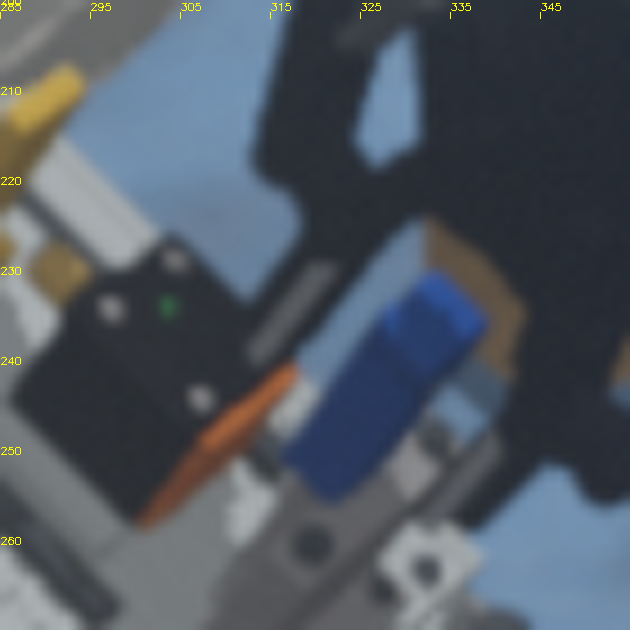

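>>> move_arm([
  [[-0.2,-0.01,0.346],[0,0,0],0],
  [[-0.4,-0.02,0.69],[0,0,0],0],
  [[-0.4,-0.02,0.69],[0,0,0],0],
  [[-0.2,0,0.5],[0,0,0],0],
  [[0,0,0.3],[0,0,0],0],
])

```text
clock: 12.75
tcp_pos: [0.4193, 0.2965, 0.224]
orientation: [-0.189, 0.695, -0.67, 0.18]
wrist_force: [1.0, -0.6, 1.1]
finger_gap: 0.0424
```

```bash
python3 - <<'E'
from ov2 import *
show(bar(104,0,9)+[0,0,.09],TAB)
S=eyes.read_camera("side");crop(S,"w_s",265,190,355,270,8)
T=eyes.read_camera("top");crop(T,"w_t",240,160,320,260,7)
import pickle;pickle.dump({"side":S,"top":T},open("pics/w.pkl","wb"))
E
```

```text
t 12.75 tgt [0.5683 0.297  0.239 ] tcp [0.4193 0.2965 0.224 ] SHIFT/.04 [3.726 0.014 0.375] TURN/8deg [  2.83   3.09 -10.95] j [ 0.61 -0.1  -0.62  0.59 -0.27 -1.06] F [ 1.  -0.6  1.1] gap 0.0424
```

View pics/w_s.png

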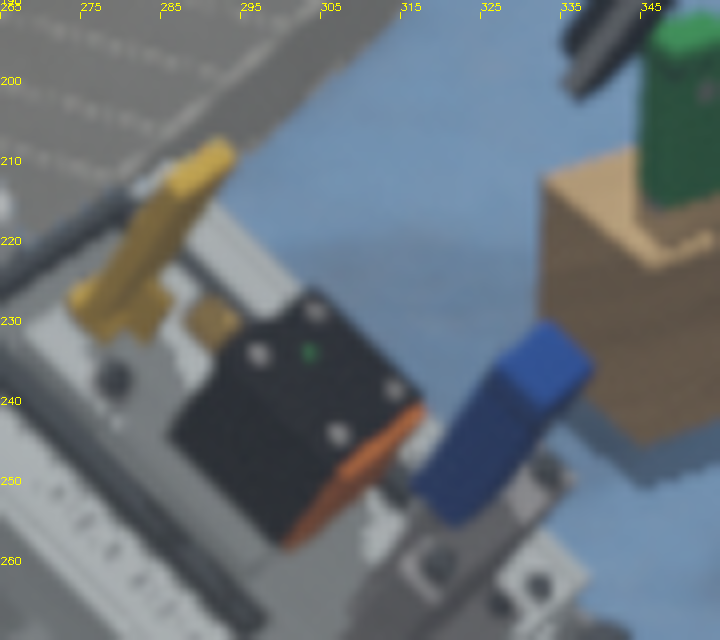

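View pics/w_t.png

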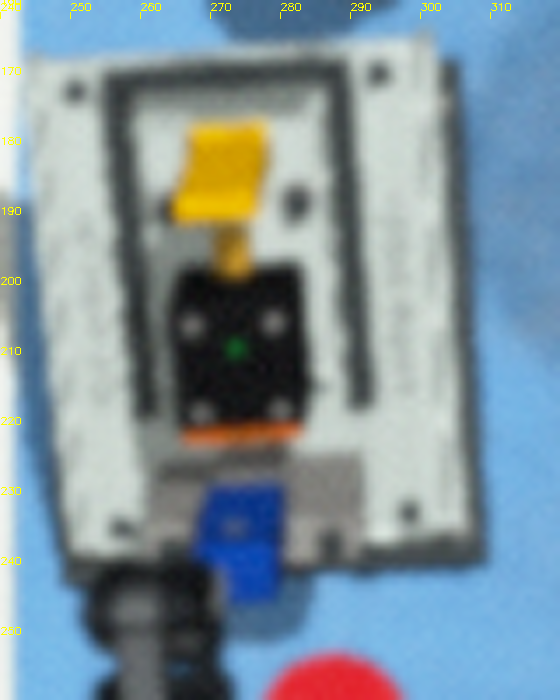

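```bash
python3 - <<'E'
from ov2 import *
s=env.get_state();print(tobar(s["tcp_pos"]).round(1))
show(bar(135,0,70),INS)
print(RB.round(3).tolist(), bar(135,0,16))
E
```

```text
[ 14.    5.8 148.2]
t 12.85 tgt [0.5646 0.2969 0.2173] tcp [0.4207 0.297  0.2246] SHIFT/.04 [ 3.599e+00 -2.000e-03 -1.810e-01] TURN/8deg [-0.03  0.05  0.02] j [ 0.61 -0.1  -0.62  0.59 -0.27 -1.07] F [0.3 0.3 0.4] gap 0.0427
[[0.865, -0.04, -0.5], [0.035, 0.999, -0.02], [0.5, 0.0, 0.866]] [0.59162631 0.29795538 0.17055641]
```

>>> move_arm([
  [[0.7,0,0.05],[0,0,0],-1],
  [[0.8,0,0],[0,0,0],-1],
  [[0.8,0,0],[0,0,0],-1],
  [[0.8,0,0],[0,0,0],-1],
  [[0.5,0,-0.2],[0,0,0],-1],
])

```text
clock: 13.35
tcp_pos: [0.5665, 0.2959, 0.2158]
orientation: [-0.188, 0.695, -0.67, 0.18]
wrist_force: [-0.6, 0.2, 0.4]
finger_gap: 0.0001
```

```bash
python3 - <<'E'
from ov2 import *
s=env.get_state();print(tobar(s["tcp_pos"]).round(1))
show(bar(132,0,20),INS)
S=eyes.read_camera("side");crop(S,"x_s",245,150,345,260,6)
E
```

```text
[135.8  -1.1  67.8]
t 13.35 tgt [0.587  0.2978 0.1725] tcp [0.5665 0.2959 0.2158] SHIFT/.04 [ 0.513  0.047 -1.083] TURN/8deg [-0.01  0.03  0.03] j [ 0.44  0.12 -0.42  0.53 -0.2  -1.21] F [-0.6  0.2  0.4] gap 0.0001
```

View pics/x_s.png

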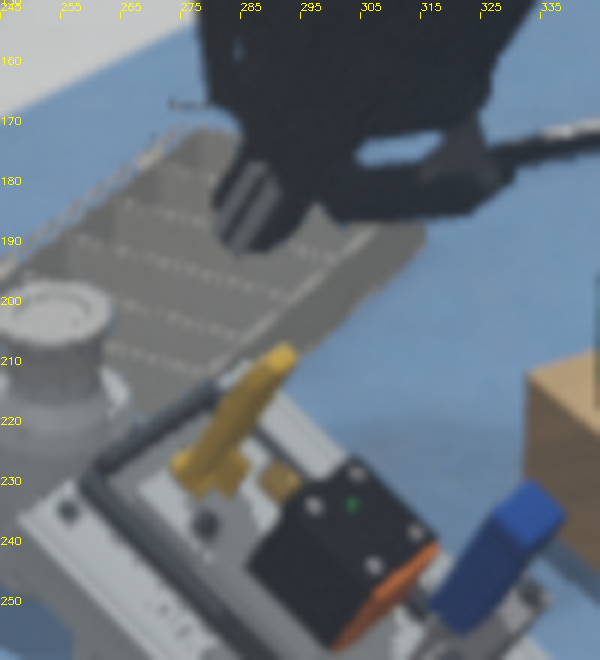

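>>> move_arm([
  [[0.25,0.02,-0.5],[0,0,0],-1],
  [[0.26,0.02,-0.5],[0,0,0],-1],
  [[0,0,0],[0,0,0],-1],
])

```text
clock: 13.7
tcp_pos: [0.5823, 0.2962, 0.1708]
orientation: [-0.184, 0.696, -0.671, 0.179]
wrist_force: [-0.6, 0.5, -1.5]
finger_gap: -0.0003
```

```bash
python3 - <<'E'
from ov2 import *
s=env.get_state();print(tobar(s["tcp_pos"]).round(1),(RB.T@s["wrist_force"]).round(1))
S=eyes.read_camera("side");crop(S,"y_s",245,170,345,260,7)
E
```

```text
[127.   -1.4  20.9] [-1.3  0.5 -1. ]
```

View pics/y_s.png

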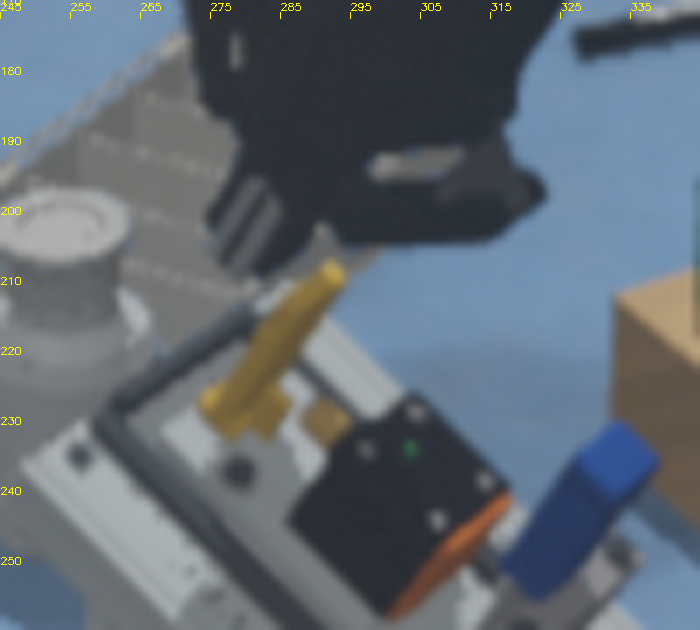

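>>> move_arm([
  [[-0.0865,0,-0.05],[0,0,0],-1],
  [[0,0,0],[0,0,0],-1],
])

```text
clock: 13.95
tcp_pos: [0.58, 0.2978, 0.1745]
orientation: [-0.188, 0.695, -0.67, 0.18]
wrist_force: [-0.1, -0.1, 0.5]
finger_gap: 0.0002
```

>>> move_arm([
  [[-0.0865,0,-0.05],[0,0,0],-1],
  [[0,0,0],[0,0,0],-1],
])

```text
clock: 14.15
tcp_pos: [0.5766, 0.2978, 0.1724]
orientation: [-0.188, 0.695, -0.67, 0.18]
wrist_force: [-0.3, -0.8, 0.0]
finger_gap: -0.0002
```

```bash
cat > ff.py <<'E'
from plan import *
s=env.get_state();print(s["clock"],tobar(s["tcp_pos"]).round(1),"Fbar",(RB.T@s["wrist_force"]).round(1))
E
python3 ff.py
```

```text
14.15 [122.9   0.5  25.2] Fbar [-0.3 -0.8  0.2]
```

>>> move_arm([
  [[0.05,0,-0.087],[0,0,0],-1],
  [[-0.065,0,-0.0375],[0,0,0],-1],
  [[0,0,0],[0,0,0],-1],
])

```text
clock: 14.45
tcp_pos: [0.5766, 0.2977, 0.1669]
orientation: [-0.188, 0.695, -0.67, 0.18]
wrist_force: [0.5, -0.2, 0.0]
finger_gap: 0.0002
```

```bash
python3 ff.py; python3 - <<'E'
from ov2 import *
S=eyes.read_camera("side");crop(S,"z_s",245,170,345,260,7)
E
```

```text
14.45 [120.1   0.3  20.4] Fbar [ 0.4 -0.2 -0.2]
```

View pics/z_s.png

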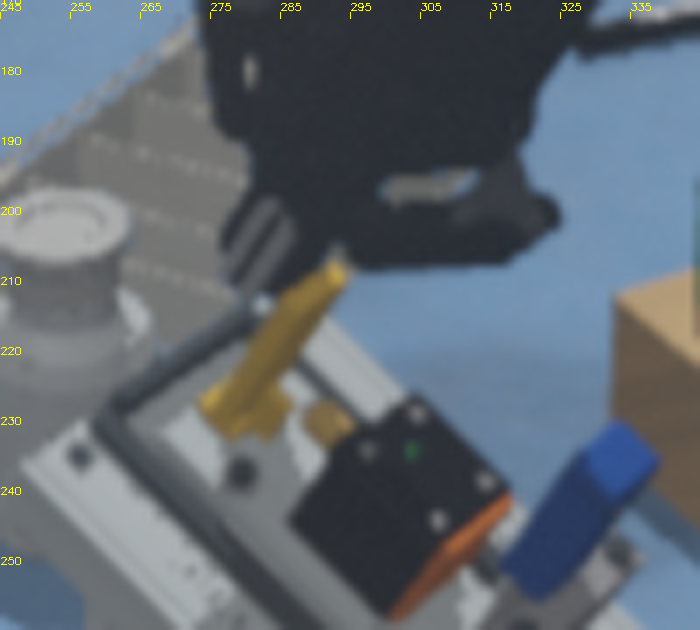

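>>> move_arm([
  [[-0.0433,0,-0.025],[0,0,0],-1],
  [[0,0,0],[0,0,0],-1],
])

```text
clock: 14.7
tcp_pos: [0.5757, 0.2977, 0.1666]
orientation: [-0.188, 0.695, -0.67, 0.181]
wrist_force: [3.7, 0.6, -0.3]
finger_gap: -0.0004
```

>>> move_arm([
  [[-0.0433,0,-0.025],[0,0,0],-1],
  [[0,0,0],[0,0,0],-1],
])

```text
clock: 14.9
tcp_pos: [0.5734, 0.2976, 0.1652]
orientation: [-0.188, 0.695, -0.67, 0.18]
wrist_force: [3.4, -0.9, -0.1]
finger_gap: 0.0002
```

>>> move_arm([
  [[-0.0433,0,-0.025],[0,0,0],-1],
  [[0,0,0],[0,0,0],-1],
])

```text
clock: 15.1
tcp_pos: [0.5712, 0.2975, 0.1639]
orientation: [-0.188, 0.695, -0.67, 0.18]
wrist_force: [3.3, -0.4, 1.0]
finger_gap: -0.0
```

```bash
python3 ff.py
```

```text
15.1 [114.    0.4  20.5] Fbar [ 3.3 -0.5 -0.7]
```

>>> move_arm([
  [[-0.0433,0,-0.025],[0,0,0],-1],
  [[-0.0433,0,-0.025],[0,0,0],-1],
  [[0,0,0],[0,0,0],-1],
])

```text
clock: 15.4
tcp_pos: [0.5675, 0.2975, 0.1617]
orientation: [-0.187, 0.695, -0.67, 0.18]
wrist_force: [2.4, -2.0, 1.0]
finger_gap: -0.0
```

>>> move_arm([
  [[-0.0433,0,-0.025],[0,0,0],-1],
  [[-0.0433,0,-0.025],[0,0,0],-1],
  [[0,0,0],[0,0,0],-1],
])

```text
clock: 15.7
tcp_pos: [0.564, 0.2975, 0.1597]
orientation: [-0.187, 0.695, -0.67, 0.18]
wrist_force: [1.5, -3.5, 1.9]
finger_gap: 0.0001
```

```bash
python3 ff.py; python3 - <<'E'
from ov2 import *
S=eyes.read_camera("side");crop(S,"aa_s",255,190,345,270,8)
E
```

```text
15.7 [105.7   0.6  20.4] Fbar [ 2.1 -3.5  1. ]
```

View pics/aa_s.png

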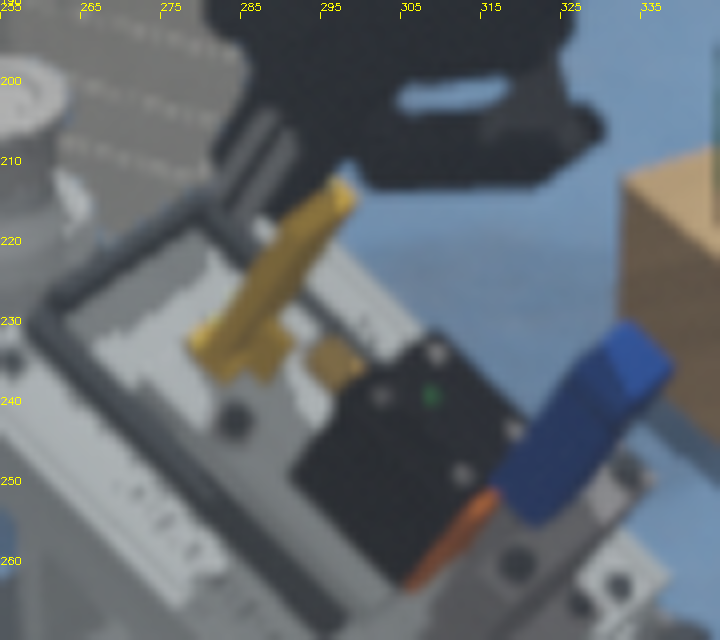

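>>> move_arm([
  [[-0.0433,-0.01,-0.025],[0,0,0],-1],
  [[-0.0216,0,-0.0125],[0,0,0],-1],
  [[0,0,0],[0,0,0],-1],
])

```text
clock: 16.05
tcp_pos: [0.5619, 0.2975, 0.1585]
orientation: [-0.188, 0.695, -0.67, 0.18]
wrist_force: [3.4, -0.8, 0.3]
finger_gap: -0.0002
```

>>> move_arm([
  [[-0.0216,0,-0.0125],[0,0,0],-1],
  [[0,0,0],[0,0,0],-1],
])

```text
clock: 16.25
tcp_pos: [0.5613, 0.2975, 0.1582]
orientation: [-0.188, 0.695, -0.67, 0.18]
wrist_force: [4.4, -0.3, 0.7]
finger_gap: 0.0001
```

```bash
python3 ff.py
```

```text
16.25 [102.6   0.7  20.5] Fbar [ 4.1 -0.5 -1.5]
```

>>> move_arm([
  [[-0.0216,0,-0.0125],[0,0,0],-1],
  [[0,0,0],[0,0,0],-1],
])

```text
clock: 16.45
tcp_pos: [0.5612, 0.2974, 0.1582]
orientation: [-0.188, 0.695, -0.67, 0.181]
wrist_force: [7.7, -0.8, 1.1]
finger_gap: -0.0001
```

>>> move_arm([
  [[-0.0216,0,-0.0125],[0,0,0],-1],
  [[0,0,0],[0,0,0],-1],
])

```text
clock: 16.65
tcp_pos: [0.5611, 0.2974, 0.1582]
orientation: [-0.189, 0.695, -0.67, 0.181]
wrist_force: [9.1, -1.3, 0.1]
finger_gap: -0.0
```

```bash
python3 ff.py; python3 - <<'E'
from ov2 import *
S=eyes.read_camera("side");crop(S,"ab_s",255,190,345,270,8)
E
```

```text
16.65 [102.4   0.7  20.6] Fbar [ 7.9 -1.7 -4.4]
```

View pics/ab_s.png

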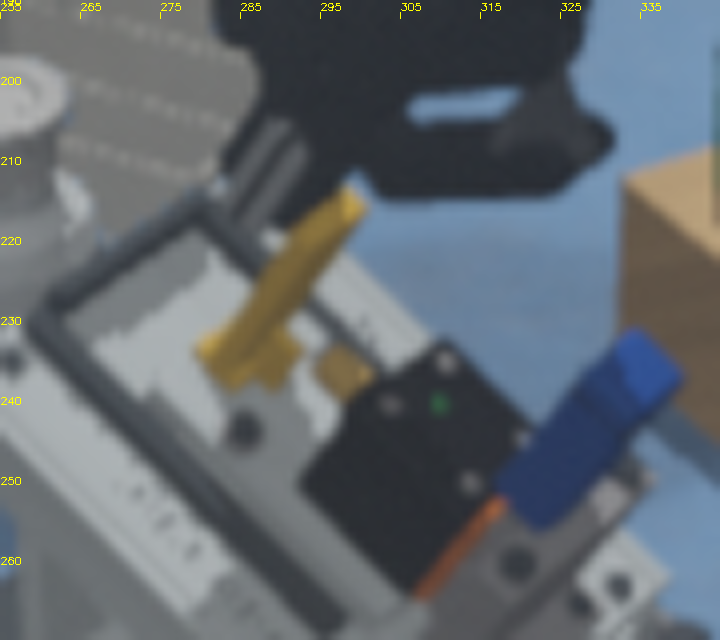

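>>> move_arm([
  [[-0.0216,0,-0.0125],[0,0,0],-1],
  [[0,0,0],[0,0,0],-1],
  [[0,0,0],[0,0,0],-1],
])

```text
clock: 17.0
tcp_pos: [0.561, 0.2974, 0.1582]
orientation: [-0.19, 0.694, -0.67, 0.182]
wrist_force: [11.1, -0.3, -0.6]
finger_gap: -0.0
```

```bash
python3 ff.py
```

```text
17.0 [102.3   0.7  20.6] Fbar [ 9.3 -0.7 -6.1]
```

>>> move_arm([
  [[0.0433,0,0.025],[0,0,0],-1],
  [[0.0433,0,0.025],[0,0,0],-1],
  [[0.15,0,0.087],[0,0,0],-1],
  [[0.15,0,0.087],[0,0,0],-1],
  [[0,0,0],[0,0,0],-1],
])

```text
clock: 17.5
tcp_pos: [0.5745, 0.2975, 0.1658]
orientation: [-0.188, 0.695, -0.67, 0.18]
wrist_force: [-0.3, -0.0, 0.4]
finger_gap: -0.0001
```

```bash
python3 ff.py
```

```text
17.5 [117.8   0.2  20.4] Fbar [-0.   0.   0.5]
```

>>> move_arm([
  [[-0.1,0,0.6],[0,0,0],-1],
  [[-0.1,0,0.8],[0,0,0],-1],
  [[0,-0.6,0.5],[0,0,0],-1],
  [[0,-0.9,0],[0,0,0],-1],
  [[-0.3,-0.9,0],[0,0,0],-1],
])

```text
clock: 18.0
tcp_pos: [0.5548, 0.2009, 0.2427]
orientation: [-0.189, 0.695, -0.669, 0.181]
wrist_force: [-0.3, -0.3, -1.1]
finger_gap: -0.0001
```

>>> move_arm([
  [[-0.5,-0.9,0],[0,0,0],-1],
  [[-0.3,-0.9,0],[0,0,0],-1],
  [[0,-0.9,0],[0,0,0],-1],
  [[0,0,0],[0,0,0],-1],
])

```text
clock: 18.4
tcp_pos: [0.5211, 0.0898, 0.2412]
orientation: [-0.187, 0.694, -0.672, 0.181]
wrist_force: [-0.0, 0.1, -0.3]
finger_gap: 0.0001
```

```bash
python3 - <<'E'
from ov2 import *
s=env.get_state();print(s["clock"],s["tcp_pos"],s["wrist_force"])
o=snap("fin")
crop(o["side"],"fin_s",235,205,345,310,7)
crop(o["top"],"fin_t",240,160,315,250,6)
E
```

```text
18.4 [0.52110274 0.08978615 0.24121196] [-0.01291513  0.13247888 -0.32637132]
```

View pics/fin_s.png

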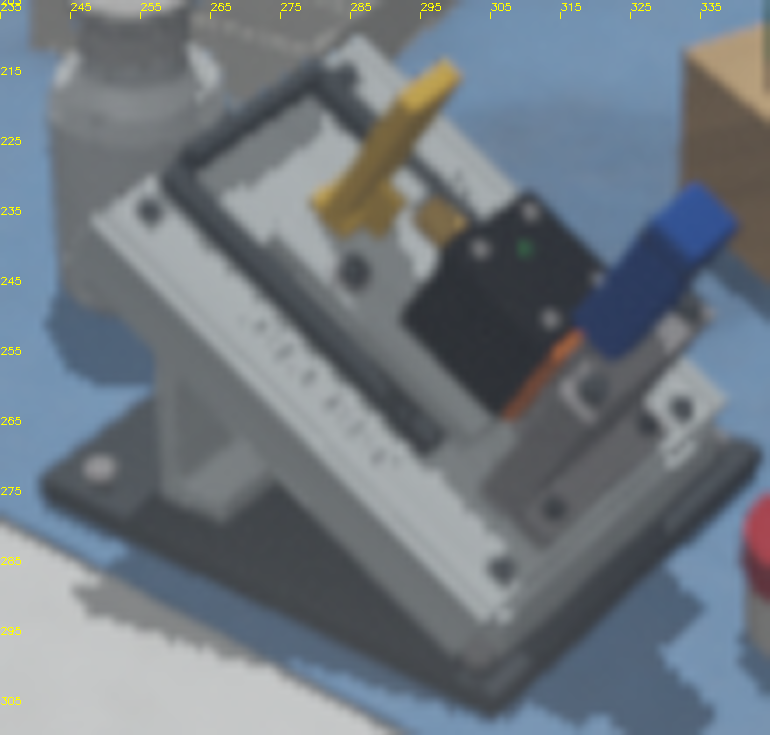

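View pics/fin_t.png

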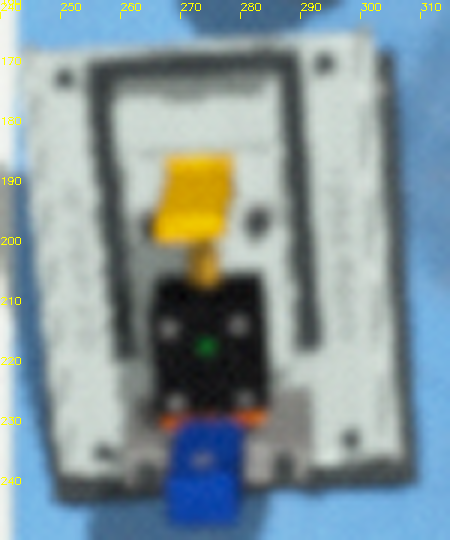

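View pics/fin_side.png

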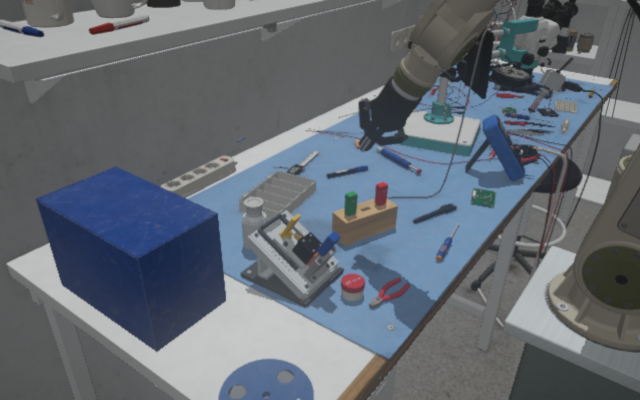

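```bash
python3 - <<'E'
import fit
from fit import *
from scipy.spatial.transform import Rotation as Ro
p=fit.r.x;O=p[:3];RB=Rbar(p[3])
ob=[(S,sz((695,183)),(9,-12,54)),(S,sz((739,223)),(-9,-12,54)),(S,sz((697,263)),(-9,12,54)),(S,sz((654,226)),(9,12,54)),(S,sz((572,313)),(9,12,0)),(S,sz((615,359)),(-9,12,0)),
(T,tz((170,475)),(9,12,54)),(T,tz((241,473)),(9,-12,54)),(T,tz((237,523)),(-9,-12,54)),(T,tz((168,523)),(-9,12,54))]
def W(v,q): return O+RB@(v[:3]+Ro.from_euler("xyz",v[3:]).apply(np.array(q)/1000))
f=lambda v:np.concatenate([proj(d,W(v,q))[0]-uv for d,uv,q in ob])
r=least_squares(f,np.zeros(6),loss="soft_l1");sd=np.sqrt(np.diag(np.linalg.inv(r.jac.T@r.jac)))
print("gauge in bar mm",(r.x[:3]*1000).round(1),"tilt xyz",r.x[3:].round(3),"sd",(sd[:3]*1000).round(1),sd[3:].round(3));print(f(r.x).reshape(-1,2).round(1).tolist())
E
```

```text
gauge in bar mm [ 4.2 -5.5 -1.1] tilt xyz [-0.113 -0.018 -0.004] sd [1.6 2.6 1.5] [0.048 0.033 0.059]
[[0.3, -0.9], [0.6, 0.0], [-0.8, 0.8], [-1.4, -0.7], [-0.2, 0.2], [0.0, 0.2], [-0.4, 0.1], [-0.4, 0.3], [1.0, 0.2], [0.7, 0.3]]
```

```bash
python3 - <<'E'
import fit
from fit import *
from scipy.spatial.transform import Rotation as Ro
p=fit.r.x;O=p[:3];RB=Rbar(p[3]);o=load("fin")
def mk(d,y,roll,col,tilt=0):
    R=RB@Ro.from_euler("xyz",[roll,tilt,0]).as_matrix();P=O+RB@np.array([.003,y/1000,0])
    F=lambda q:P+R@(np.array(q)/1000);out=[]
    for z in(0,54):out.append((proj(d,[F((a,b,z)) for a,b in((-9,-12),(9,-12),(9,12),(-9,12),(-9,-12))]),col))
    for a in(-9,9):
        for b in(-12,12): out.append((proj(d,[F((a,b,0)),F((a,b,54))]),col))
    return out
for y in (-3,0,3):
    print(y)
crop(o["side"],"ga_s",305,220,350,270,14,mk(o["side"],-1,0,(0,255,255)))
crop(o["top"],"ga_t",255,215,300,255,14,mk(o["top"],-1,0,(0,255,255)))
crop(o["side"],"ga_s0",305,220,350,270,14)
E
```

```text
-3
0
3
```

View pics/ga_s.png

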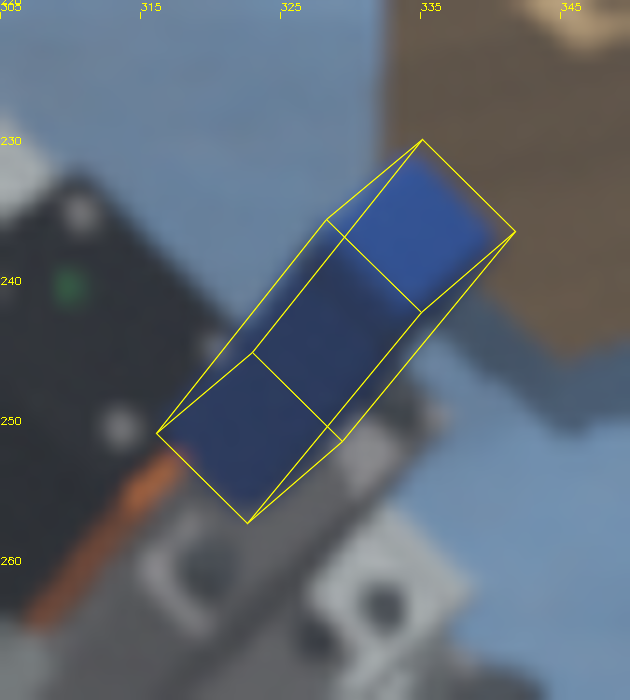

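View pics/ga_t.png

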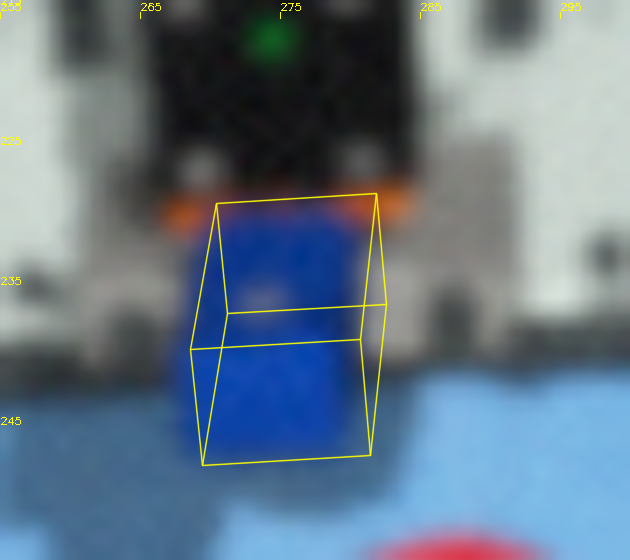

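View pics/ga_s0.png

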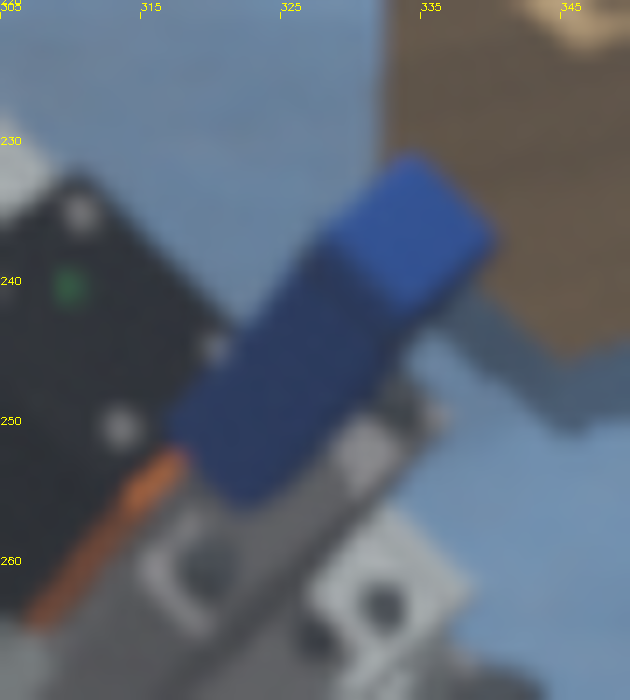

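```bash
python3 -c "
from h import *
print(job.hand_in())"
```

```text
the job is handed in; nothing more can be done
None
```

I handed the job in at about 18.5 s. The blue gauge is standing in the gap with its shoulder on the bar and the sensor closed on its blade.

**What I did:**
1. I pinched the yellow tab and slid the sensor back to a gap of roughly 24 mm.
2. I took the blue gauge from the middle slot of the rack and tilted it square to the bed. I lowered it until the shoulder met the bar at about 6 N, then let go.
3. I pushed the tab from behind with closed fingers. It slid at about 3.5 N and stopped dead as the push rose to about 9–11 N.
4. I backed off and moved the arm clear.

**Last checks:**
- **Sensor stop:** it did not move measurably as the push rose, so I take it to be closed on the blade.
- **Gauge position:** overlays put it within about 2 mm of the bar's middle and within about 0.02 rad of square. An independent corner fit of the gauge disagreed: y -5.5 mm and a sideways tilt of -0.11 ± 0.05 rad, which would be over the 0.06 limit. I discounted it because the two cameras disagree by a few millimetres and its uncertainty was nearly as large as the limit itself.
- **Gap:** I have no direct reading to within 1 mm. The tab ended at the same pixels as at the start, where a camera fit gave 6.9 ± 1 mm. That does not prove it is under the 7.2 mm limit; the closed gap rests on the hard stop.
- **Everything else:** in the last picture the red and green gauges, bottle, jar and cutters are where they were. The wrist force was near zero and the arm was clear.

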